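# Hold the matching profile template over the wet spindle on the lathe

### The job

The turned spindle between the lathe centres is freshly lacquered and still wet: from the rack take the plywood template whose notched lower edge matches that spindle (leave the other one in the rack), carry it clear over the tool rest and lathe, and hold it upright above the spindle, centred on and in line with its axis, notches over swells, with an even gap of about 5 mm of light under it so that I can compare the shapes. Touch neither the spindle nor any part of the lathe or tool rest on the way, don't disturb the other things on the bench, and finish while still holding the template there, motionless and touching nothing but your gripper.

Things in the scene. Friction and masses are not known exactly. Their poses are not given: they have to be found in the camera images.
- lathe: Small green bench lathe, fixed. Origin on the bench under the middle of the mounted piece; y along the spindle axis. Headstock (box) y +0.12 to +0.31, 245 mm high, knob on it to 300; tailstock y -0.15 to -0.28, 206 mm high, handwheel to 217. Bed 110 mm wide, feet 150. Beside the piece, black chuck of radius 17 mm from y +0.10 out, black sleeve of radius 16.5 from y -0.106 out.
- lathe_mid (a point): Point on the lathe's spindle axis, half way between the two centres, 175 mm over the bench: where the middle of the mounted piece is.
- toolrest: Green tool rest on its banjo, clamped to the lathe bed on the robot's side of the work, fixed, its place along the lathe varies. Origin on the bench. The rest's bar, 130 mm long along y, lies about 55 mm to -x of the origin, top edge 174 mm over the bench; the banjo reaches 130 mm to -x.
- piece_a: Turned spindle of pale wood, 150 mm long, 26 mm diameter, with ONE swell to 52 mm diameter, 48 mm long, its crest at y +0.022 (nearer the headstock end). Origin on its axis, half way along; y along the axis, z up. Fixed. Either this or piece_b is mounted on the lathe; the other lies at the same height and direction in the cradle on the chest.
- piece_b: Turned spindle of the same pale wood, 150 mm long, 26 mm diameter, with TWO equal swells to 52 mm diameter, each 36 mm long, crests at y -0.040 and +0.040. Origin on its axis, half way along; y along the axis, z up. Fixed, on the lathe or in the cradle.
- template_a: Plywood profile template 140 mm long (y), 10 thick (x), 75 g, upright in the rack. Lower edge straight but for ONE curved notch 13 mm deep, y -0.004 to +0.048: the negative of piece_a; fits only +y end to the piece's +y. Upper edge 65 mm above, with the same swell raised 13 mm. Origin: middle of length and thickness, on the straight lower edge; nested in contact, 13 mm above the piece's axis.
- template_b: As template_a (same sizes, origin, nesting height), but with TWO notches 13 mm deep, about 40 mm wide, centred at y -0.040 and +0.040, and TWO raised swells on the upper edge: the negative of piece_b, fits either way round.
- rack: Dark wooden template rack, fixed, 135 (x) by 165 (y) by 66 mm high; origin under its centre on the bench. Two slots along y, at x -0.0375 and +0.0375, 14 mm wide, 30 deep, cut in combs 11 mm thick at y -0.064 and +0.064; between the combs the templates are free on both sides. Either template in either slot, lower edge 36 mm over the bench.
- chest: Small grey chest of drawers, 110 x 200 x 122 mm, beyond the lathe, with two dark notched boards on top as the cradle of the waiting piece. Fixed; origin under its centre.
- gouge: Turning gouge, dark wooden handle and steel blade, 250 mm long, lying on the bench (loose, a bystander). Origin on the bench under the ferrule.
- glue: Glue bottle, 52 mm diameter, 150 mm tall, red cap (loose, a bystander). Origin under its centre.
- wax_tin: Flat tin of wax, 72 mm diameter, 40 mm high (loose, a bystander). Origin under its centre.
There are look-alikes about, which are no part of the job. What is shaped like the template_b but orange is not meant.

How it is judged (in metres and radians):
On the way:
1. the template that matches the mounted piece is lifted clear of the rack in the gripper (((horizontal distance between piece_a and lathe_mid below 0.03 m and contact force between the fingers and template_a above 1 N and height (world z) of template_a above 0.08 m) or (horizontal distance between piece_b and lathe_mid below 0.03 m and contact force between the fingers and template_b above 1 N and height (world z) of template_b above 0.08 m))), for 0.2 s.
At the end, for the whole second after the job is handed in: Matching template held still in the gripper, upright and in line with the mounted piece (4.5 degrees), centred within 5 mm along and across, 2 to 9.5 mm above nested contact, touching neither piece, lathe, tool rest nor rack; other template and bystanders within 20 mm of their starts (((horizontal distance between piece_a and lathe_mid below 0.03 m and distance of template_b from where it was at the start of the episode below 0.02 m and z of template_a in the frame of piece_a between 0.015 and 0.0225 m and x of template_a in the frame of piece_a between -0.005 and 0.005 m and y of template_a in the frame of piece_a between -0.005 and 0.005 m and angle between the y axis of template_a and the y axis of piece_a, either way round below 0.08 rad and angle between template_a's own z axis and vertical below 0.08 rad and linear speed of template_a below 0.02 m/s and contact force between the fingers and template_a above 1 N and contact force between template_a and piece_a below 0.1 N and contact force between template_a and lathe below 0.1 N and contact force between template_a and toolrest below 0.1 N and contact force between template_a and rack below 0.1 N) or (horizontal distance between piece_b and lathe_mid below 0.03 m and distance of template_a from where it was at the start of the episode below 0.02 m and z of template_b in the frame of piece_b between 0.015 and 0.0225 m and x of template_b in the frame of piece_b between -0.005 and 0.005 m and y of template_b in the frame of piece_b between -0.005 and 0.005 m and angle between the y axis of template_b and the y axis of piece_b, either way round below 0.08 rad and angle between template_b's own z axis and vertical below 0.08 rad and linear speed of template_b below 0.02 m/s and contact force between the fingers and template_b above 1 N and contact force between template_b and piece_b below 0.1 N and contact force between template_b and lathe below 0.1 N and contact force between template_b and toolrest below 0.1 N and contact force between template_b and rack below 0.1 N)) and distance of each of gouge, glue, wax_tin from where it was at the start of the episode below 0.02 m); the arm keeps its last pose, push and grip.
It fails at once if a template bumps into the wet piece, the lathe or the tool rest (over 1 N) (contact force between any of template_a, template_b and piece_a above 1 N or contact force between any of template_a, template_b and piece_b above 1 N or contact force between any of template_a, template_b and lathe above 1 N or contact force between any of template_a, template_b and toolrest above 1 N).
It fails at once if the robot touches a piece, the lathe or the tool rest (contact force between any of the fingers, the arm and piece_a above 1 N or contact force between any of the fingers, the arm and piece_b above 1 N or contact force between any of the fingers, the arm and lathe above 1 N or contact force between any of the fingers, the arm and toolrest above 1 N).
It fails at once if the template that does not belong to the mounted piece is moved more than 20 mm ((horizontal distance between piece_a and lathe_mid below 0.03 m and distance of template_b from where it was at the start of the episode above 0.02 m) or (horizontal distance between piece_b and lathe_mid below 0.03 m and distance of template_a from where it was at the start of the episode above 0.02 m)).
It fails at once if the gouge, glue bottle or wax tin is moved more than 20 mm (distance of any of gouge, glue, wax_tin from where it was at the start of the episode above 0.02 m).
It also fails if it takes over 50 s, if anything falls off the work surface, if the arm or the gripper's body presses on something with over 40 N, if the wrist force passes 120 N, or if a joint passes its speed limit or range.

### The arm

A 6-joint arm with a two-finger parallel gripper is mounted at the origin on the work surface. World frame = base frame: x ahead of the robot, y to its left, z up, the work surface at z = 0. Lengths are in mm, angles in rad, forces in N, time in s.
With the tool pointing down it reaches from about 275 to 1000 mm from the base axis. Payload 8.4 kg.
Tool frame: the origin (TCP) lies at the very end of the fingers, on their centre line; the grasp point (between the pads) lies pinch_z behind it (pinch_z is the distance from the TCP to the grasp point, in mm); z points along the fingers, y is the direction in which the jaws open and shut (so a half turn about z gives the same grasp; the last joint's range is limited). The gripper opens to 85 mm and grips with 20 to 120 N. Pads are 22 mm wide; open, the fingers measure 114 mm over their backs; the gripper's body (76 mm by 85 mm) begins 54 mm behind the grasp point. The pads swing forward as they close: fully open they stand 13 mm farther back than shut.
Start: joints at [-1.329, 0.353, 1.633, -0, 1.155, -0.002], TCP at [150.868, -606.52, 231.281] pointing down, gripper open.
Joint ranges: [-2.63, 2.63], [-0.92, 2.1], [0.06, 2.66], [-1.3, 4.44], [0, 2.69], [-3.02, 3.02]. Speed limits (rad/s): [2.22, 2.22, 2.79, 3.14, 3.14, 3.14].

### API

Orientations are given as a rotation vector (axis times angle).
In Python, from cell import state, get_image, finish_job, pinch_z gives the robot as it stands. The module is installed in compiled form; this text tells all that it offers.
- The arm moves only by the shell command python3 -m jog 'ROWS' [OPENING] [FORCE]. ROWS is JSON, a list of rows, each a list of 4 numbers: the shift along the tool's x, y, z in mm, then the turn about the tool's z in rad. A call has 1 to 5 rows; each row shifts and turns the pose as measured when the row begins, along the tool's axes as they then stand; what a row does not reach is not made up. A row lasts 1/12 s, in which the tool goes at most 41.7 mm and 7.16 degrees, less where a joint would pass 70% of its speed; a pose out of reach is approached as far as the arm can. A call is refused whole if a number of a shift passes 41.7 or a number of a turn 0.125, either way. A call with a gripper value outside its range is refused whole. OPENING is the finger opening in mm, from 0 to 85.4, set as the call begins (- or left out, the last holds). The fingers move at their own pace and stop on an object; FORCE is the grip in N (left out, the last holds). Time passes only in rows, so rows that do not move let the fingers close. It gives the time, the measured TCP pose, the force and the opening at its end, in the units of the state.
- state(): the state, without advancing time (a new reading comes with each control period).
- get_image(name): name is "side" or "top"; returns a dict with "img" (480x640x3 uint8, blue, green, red), "intrinsics" (3x3 intrinsics, pixels), "extrinsics" (4x4, takes a point from camera to world coordinates). Camera axes: x right, y down, z forward; pixel columns grow to the right and rows downward; lengths in mm; the calibration is good to about 2 mm. A picture is of the moment at which its call begins. There is no depth.
- finish_job(): hands the job in, once; it reports no verdict.
The state is a dict: "t": time; "q": joint angles; "joint_velocities": joint speeds; "joint_efforts": joint torques, N m; "ee_pos": TCP position; "tool_rot": TCP orientation; "contact_force": force on the tool from outside, world axes, zero at the start; "ft_torque": the same for the moment, N m; "gripper_width": finger opening in mm.
Only numpy, scipy, OpenCV 4.12 (cv2) and the standard library are available. Lean on these libraries where they do the work, as an engineer would, in place of code of your own. Each camera call takes 0.05 s, during which the arm holds its last target.

## Working session

There is one attempt and no reset: what is moved stays moved. The work goes in short steps, Python scripts to look and compute and a shell command to move; the robot and the scene stay as the last step left them, time stands still between calls to the robot, and variables do not carry over. Pictures are saved under pics/ and viewed, and the job is handed in when it is done.

```bash
mkdir -p pics
python3 - <<'E'
from cell import state,get_image,pinch_z
import cv2,numpy as np
print(pinch_z,state())
for n in("side","top"):
    d=get_image(n);cv2.imwrite(f"pics/{n}0.png",d["img"]);print(n,d["intrinsics"],np.round(d["extrinsics"],4).tolist())
E
```

```text
18.700000000000003 {'t': 0.0, 'q': array([-1.32941954e+00,  3.53678436e-01,  1.63414581e+00, -1.19873893e-05,
        1.15519665e+00, -2.41074284e-03]), 'joint_velocities': array([-0.00055626, -0.00055962,  0.00101026,  0.00238615,  0.00112928,
        0.00042608]), 'joint_efforts': array([-1.06972162e-03, -6.05255198e+01, -3.42062688e+01, -1.41385408e-04,
        9.39987134e-03,  1.57865435e-05]), 'ee_pos': array([ 150.73658409, -606.05180869,  230.53776999]), 'tool_rot': array([-3.11687532e+00, -3.81828249e-01,  2.84391695e-04]), 'contact_force': array([-0.35606573,  0.35100563, -0.09366976]), 'ft_torque': array([-0.02335652,  0.05850264, -0.00500354]), 'gripper_width': 85.40971676681667}
side [[513.72556075   0.         322.27421919]
 [  0.         513.72556075 241.33432723]
 [  0.           0.           1.        ]] [[-0.6939, -0.5372, 0.4795, -233.4412], [-0.7201, 0.5176, -0.4621, 633.5477], [0.0001, -0.6659, -0.746, 1347.857], [0.0, 0.0, 0.0, 1.0]]
top [[467.24379582   0.         320.71183496]
 [  0.         467.24379582 245.87831986]
 [  0.           0.           1.        ]] [[-0.0154, -0.992, 0.1253, 405.7312], [-0.9999, 0.015, -0.0039, -146.6855], [0.002, -0.1254, -0.9921, 1356.8758], [0.0, 0.0, 0.0, 1.0]]
```

View pics/side0.png

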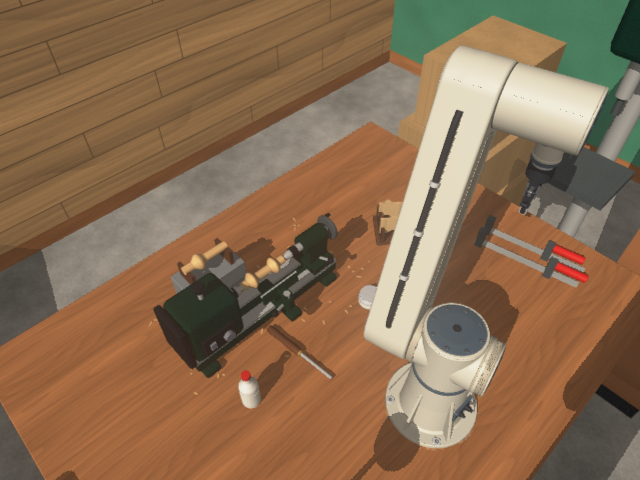

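View pics/top0.png

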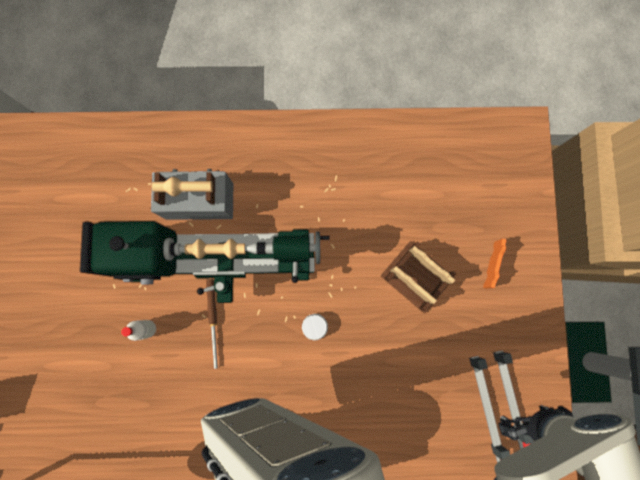

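The top view shows the mounted piece at about (217,248), with two swells. The chest piece at (183,187) seems to have one. The rack is at (421,277) and turned, and the orange look-alike is at (497,262). I'll enlarge these areas next.

Run:
```python
import cv2,numpy as np
t=cv2.imread("pics/top0.png");s=cv2.imread("pics/side0.png")
a=cv2.resize(t[225:325,370:520],None,fx=5,fy=5,interpolation=cv2.INTER_CUBIC);cv2.imwrite("pics/rack0.png",a)
a=cv2.resize(t[165:305,145:335],None,fx=4,fy=4,interpolation=cv2.INTER_CUBIC);cv2.imwrite("pics/lathe0.png",a)
a=cv2.resize(s[190:260,340:440],None,fx=7,fy=7,interpolation=cv2.INTER_CUBIC);cv2.imwrite("pics/rackside0.png",a)
```

```text
(no output)
```

View pics/rack0.png

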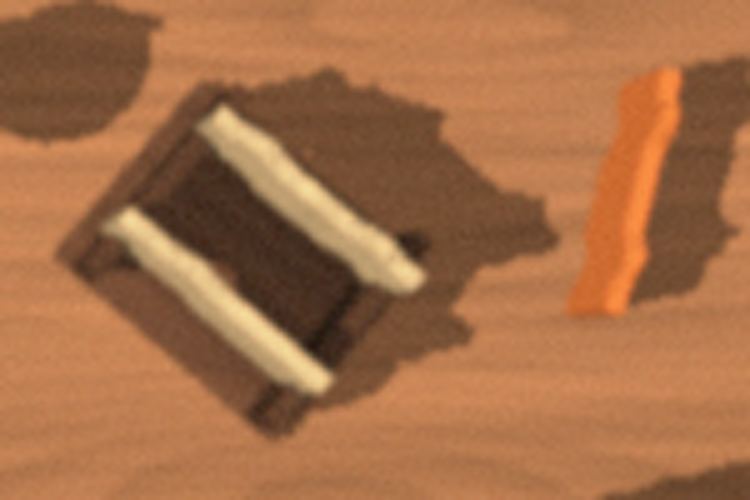

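View pics/lathe0.png

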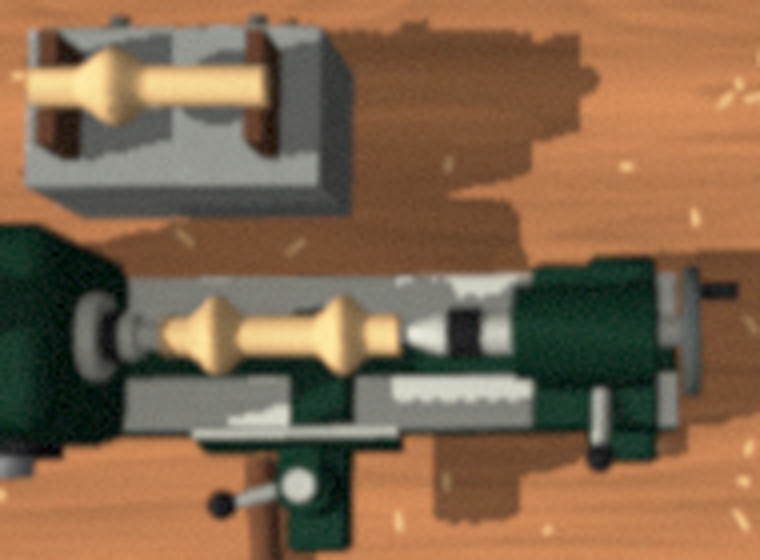

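View pics/rackside0.png

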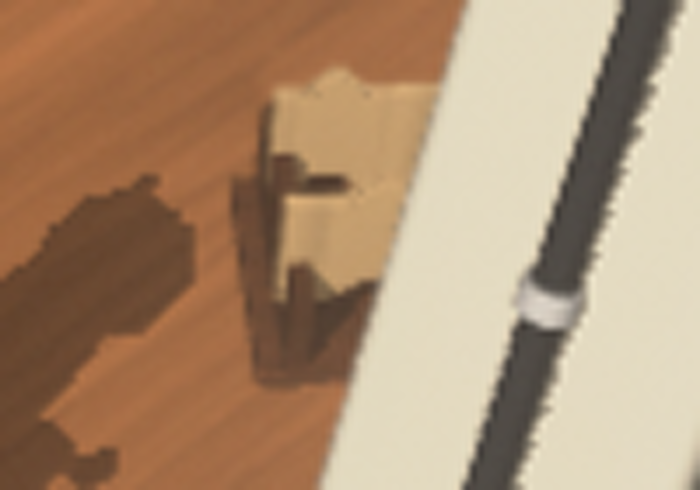

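Candidates for the matching template are the far one at top (430,265) and the near one at (413,285). The orange one at (497,262) is excluded by its colour. The mounted piece has two swells, so it is piece_b and I need template_b. Next I measure the templates and compare swell positions.

```bash
cat > h.py <<'E'
import numpy as np,cv2
from cell import state,get_image
K={"side":np.array([[513.72556075,0,322.27421919],[0,513.72556075,241.33432723],[0,0,1]]),"top":np.array([[467.24379582,0,320.71183496],[0,467.24379582,245.87831986],[0,0,1]])}
def cam(n):
    d=get_image(n);return d["img"],np.array(d["intrinsics"]),np.array(d["extrinsics"])
def ray(K,E,uv):
    r=E[:3,:3]@np.linalg.inv(K)@np.array([uv[0],uv[1],1.]);return E[:3,3],r
def onz(K,E,uv,z):
    o,r=ray(K,E,uv);return o+r*(z-o[2])/r[2]
def proj(K,E,p):
    c=K@(E[:3,:3].T@(np.asarray(p,float)-E[:3,3]));return c[:2]/c[2]
E
python3 - <<'E'
from h import *
img,K,E=cam("top");s,Ks,Es=cam("side")
hsv=cv2.cvtColor(img,cv2.COLOR_BGR2HSV)
print(hsv[265,428],hsv[285,413],hsv[248,217],hsv[300,380])
m=cv2.inRange(hsv,(15,50,140),(32,160,255));
m[:, :]=m
n,lab,st,c=cv2.connectedComponentsWithStats(m)
for i in range(1,n):
    if st[i,4]>60: print(i,st[i],c[i])
    if st[i,4]>60 and st[i,0]>380 and st[i,0]<460 and st[i,1]<320 and st[i,1]>230:
        cn=(lab==i).astype(np.uint8)
        r=cv2.minAreaRect(cv2.findContours(cn,0,1)[0][0]);b=cv2.boxPoints(r);print(r,b.tolist())
        e=sorted(b,key=lambda p:p[0])
        A=(e[0]+e[1])/2;B=(e[2]+e[3])/2
        P=onz(K,E,A,101);Q=onz(K,E,B,101);print("ends",P,Q,np.linalg.norm(P-Q),np.degrees(np.arctan2(*(P-Q)[[1,0]])))
        M=(P+Q)/2;u=(P-Q)/np.linalg.norm(P-Q)
        print("side proj: ends",proj(Ks,Es,P),proj(Ks,Es,Q),[ (o,np.round(proj(Ks,Es,M+u*o+[0,0,13]),1).tolist()) for o in(-40,-22,22,40)])
E
```

```text
[ 18 108 189] [ 19 100 226] [ 21  97 246] [ 13 143 196]
35 [ 579  118   61  145 7810] [611.70665813 189.3993598 ]
44 [148 177  63  19 670] [179.78955224 185.86567164]
60 [185 239  15  19 185] [193.52432432 248.30810811]
61 [203 238  42  20 444] [224.29954955 248.2027027 ]
63 [410 246  45  38 470] [431.72765957 265.17659574]
((431.7301330566406, 265.3124084472656), (54.21603775024414, 10.045104026794434), 40.81508255004883) [[407.93133544921875, 251.39524841308594], [414.49700927734375, 243.7928924560547], [455.5289306640625, 279.22955322265625], [448.9632568359375, 286.8319091796875]]
ends [ 555.99111702 -396.66705601  101.        ] [ 458.55581552 -503.01624255  101.        ] 144.2351810629982 47.504619649917636
side proj: ends [378.08449172 204.7636899 ] [419.45488544 204.03696865] [(-40, [410.7, 201.5]), (-22, [405.5, 201.6]), (22, [392.9, 201.8]), (40, [387.7, 201.9])]
64 [391 266  46  38 424] [413.38443396 285.23584906]
((413.3757629394531, 285.1381530761719), (54.855106353759766, 8.919530868530273), 41.987213134765625) [[390.0055847167969, 270.1050109863281], [395.9724426269531, 263.4751892089844], [436.7459411621094, 300.1712951660156], [430.7790832519531, 306.8011169433594]]
ends [ 504.64295832 -345.47339817  101.        ] [ 404.86508512 -450.90234366  101.        ] 145.15814316383094 46.577436766399714
side proj: ends [379.27152273 219.7472702 ] [422.16221725 219.47245597] [(-40, [413.0, 216.8]), (-22, [407.7, 216.9]), (22, [394.6, 217.0]), (40, [389.3, 217.0])]
65 [623 269  17   7  96] [630.40625 271.53125]
```

The side crop shows the far template's crest 9.3 px from its end. I predict 9.6 px for two swells and 14.8 px for one, so the far template is template_b. I'll move the arm before confirming that. Now I measure the lathe axis from the mounted piece.

Run:
```python
from h import *
from scipy.spatial.transform import Rotation as R
img,K,E=cam("top");s,Ks,Es=cam("side")
def mask(i,x0,x1,y0,y1):
    h=cv2.cvtColor(i,cv2.COLOR_BGR2HSV);m=cv2.inRange(h,(14,60,120),(32,190,255));z=np.zeros_like(m);z[y0:y1,x0:x1]=m[y0:y1,x0:x1];return z
m=mask(img,180,250,230,262)
cols=[(x,np.nonzero(m[:,x])[0]) for x in range(180,250)]
print([(x,int(r.min()),int(r.max())) for x,r in cols if len(r)])
ms=mask(s,240,290,250,292)
print([(x,int(r.min()),int(r.max())) for x,r in [(x,np.nonzero(ms[:,x])[0]) for x in range(240,290)] if len(r)])
mid=[(x,r.mean()) for x,r in cols if len(r)>5]
P=np.array([onz(K,E,p,175) for p in mid]);f=np.polyfit(P[:,1],P[:,0],1);print("yaw slope",f,"ends y",P[0],P[-1])
st=state();T=R.from_rotvec(st["tool_rot"]).as_matrix();print(np.round(T,3))
cv2.imwrite("pics/pieceside.png",cv2.resize(s[235:305,220:320],None,fx=7,fy=7,interpolation=cv2.INTER_CUBIC))
```

```text
[(184, 247, 250), (185, 244, 251), (186, 244, 252), (187, 234, 252), (188, 244, 253), (189, 244, 253), (190, 244, 253), (191, 244, 253), (192, 234, 254), (193, 234, 254), (194, 242, 255), (195, 241, 256), (196, 240, 257), (197, 239, 257), (198, 239, 258), (199, 239, 257), (200, 239, 256), (201, 242, 254), (202, 242, 253), (203, 243, 253), (204, 244, 252), (205, 243, 253), (206, 244, 253), (207, 244, 253), (208, 244, 253), (209, 244, 253), (210, 244, 253), (211, 244, 253), (212, 244, 253), (213, 243, 253), (214, 244, 253), (215, 243, 253), (216, 243, 253), (217, 243, 253), (218, 243, 253), (219, 244, 253), (220, 244, 253), (221, 244, 253), (222, 244, 253), (223, 244, 253), (224, 243, 254), (225, 242, 254), (226, 241, 255), (227, 240, 256), (228, 239, 257), (229, 239, 257), (230, 238, 257), (231, 239, 257), (232, 241, 256), (233, 242, 255), (234, 242, 254), (235, 243, 253), (236, 243, 253), (237, 233, 253), (238, 243, 253), (239, 243, 253), (240, 243, 253), (241, 243, 253), (242, 243, 253), (243, 243, 253), (244, 244, 252)]
[(242, 281, 284), (243, 281, 285), (244, 280, 287), (245, 274,
[... 190 characters left out ...]
7), (257, 271, 285), (258, 266, 277), (259, 269, 278), (260, 269, 277), (261, 268, 278), (262, 267, 277), (263, 267, 276), (264, 266, 276), (265, 265, 275), (266, 260, 274), (267, 259, 273), (268, 258, 273), (269, 257, 272), (270, 258, 272), (271, 258, 271), (272, 258, 271), (273, 259, 272), (274, 260, 272), (275, 258, 272), (276, 258, 272), (277, 257, 272), (278, 256, 271), (279, 256, 269), (280, 255, 265), (281, 255, 264), (282, 256, 263), (283, 257, 263), (284, 259, 262), (285, 261, 261)]
yaw slope [1.43566745e-02 5.51692002e+02] ends y [556.09915489 194.37732307 175.        ] [552.54292152  44.16333977 175.        ]
[[ 0.97   0.241 -0.   ]
 [ 0.241 -0.97   0.   ]
 [ 0.    -0.    -1.   ]]
```

View pics/pieceside.png

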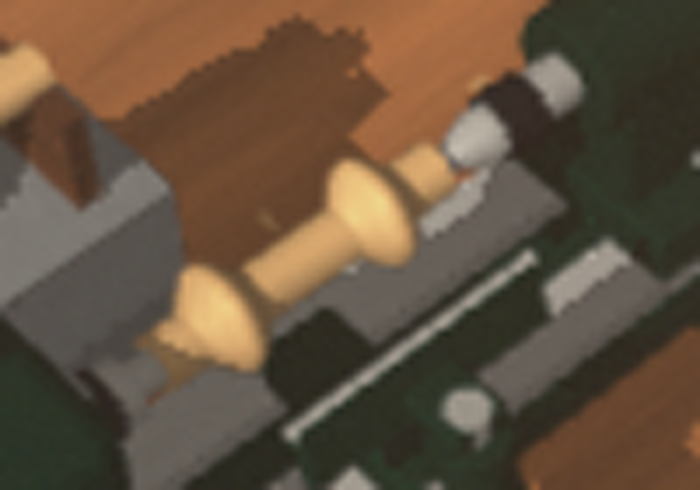

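The mounted piece shows two swells, with top-view crests at columns 198 and 230 on row 248, and it measures 150 mm long. Its mid is about (553,119). I'll move over the rack and check there.

```bash
python3 -m jog '[[40,-7,0,0],[40,-7,0,0],[40,-7,0,0],[40,-7,0,0],[40,-7,0,0]]' 60 40; python3 -m jog '[[40,-7,0,0],[40,-7,0,0],[40,-7,0,0],[40,-6,0,0],[0,0,0,0]]'; python3 -m jog '[[0,0,0,-0.115],[0,0,0,-0.115],[0,0,0,-0.115],[0,0,0,-0.115],[0,0,0,-0.115]]'
python3 - <<'E'
from h import *
from scipy.spatial.transform import Rotation as R
st=state();T=R.from_rotvec(st["tool_rot"]).as_matrix();print(st["t"],st["ee_pos"],np.round(T,3).tolist(),st["q"])
s,_,_=cam("side");t,_,_=cam("top")
cv2.imwrite("pics/s1.png",s);cv2.imwrite("pics/t1.png",t)
E
```

```text
t: 0.72
ee_pos: [335.1, -525.8, 230.5]
tool_rot: [3.119, 0.363, -0.004]
contact_force: [1.0, -0.8, 0.0]
gripper_width: 59.9
t: 1.13
ee_pos: [494.5, -456.3, 230.2]
tool_rot: [3.118, 0.369, 0.001]
contact_force: [-0.9, 1.0, 0.9]
gripper_width: 60.4
t: 1.55
ee_pos: [498.1, -453.3, 228.9]
tool_rot: [2.869, 1.279, -0.0]
contact_force: [-0.0, -0.3, -0.8]
gripper_width: 59.8
1.55 [ 498.08487393 -453.2686604   228.85556382] [[0.669, 0.744, -0.0], [0.744, -0.669, -0.0], [-0.0, 0.0, -1.0]] [-7.40362408e-01  4.29803433e-01  1.52374242e+00 -4.02597025e-04
  1.18791433e+00 -7.80965077e-03]
```

View pics/s1.png

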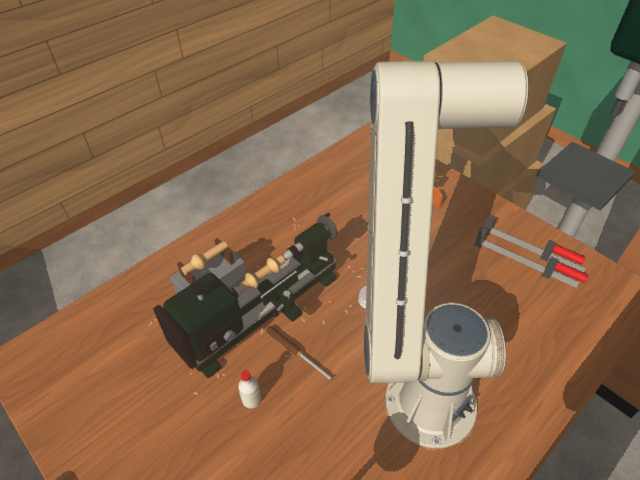

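View pics/t1.png

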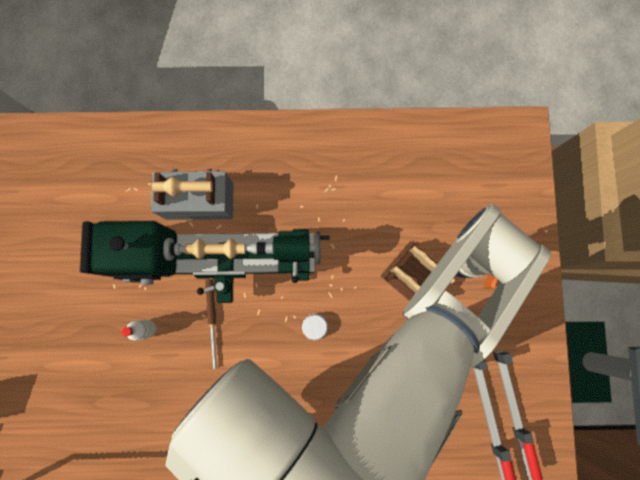

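The arm hides the rack in both views here. I'll check the swells first from the crest shift in the first top picture.

Run:
```python
from h import *
_,K,E=cam("top");img=cv2.imread("pics/top0.png");s=cv2.imread("pics/side0.png")
b=img[...,2].astype(float)-0*img[...,0]
g=cv2.GaussianBlur(cv2.cvtColor(img,cv2.COLOR_BGR2LAB)[...,0],(0,0),0.6).astype(np.float32)
for name,A,B in(("far",(411.2,247.6),(452.2,283.0)),("near",(393,266.8),(433.8,303.5))):
    A=np.array(A);B=np.array(B);u=(B-A)/np.linalg.norm(B-A);n=np.array([u[1],-u[0]]) # up-right
    L=np.linalg.norm(B-A);o=[]
    for k in np.linspace(0,1,24):
        p=A+u*L*k;t=np.arange(-7,7,.25);q=p+np.outer(t,n)
        v=cv2.remap(g,q[:,0].astype(np.float32)[None],q[:,1].astype(np.float32)[None],1)[0]
        mx=v[20:36].max();th=150
        i=np.nonzero(v>th)[0]; i=i[(t[i]>-5)&(t[i]<5)]
        o.append((round(70-140*k),t[i.min()] if len(i) else None,t[i.max()] if len(i) else None))
    print(name,o)
print(g[265,428],g[285,413])
cv2.imwrite("pics/r2.png",cv2.resize(img[240:312,382:462],None,fx=8,fy=8,interpolation=cv2.INTER_LANCZOS4))
```

```text
far [(70, None, None), (64, np.float64(-2.5), np.float64(3.25)), (58, np.float64(-2.75), np.float64(3.25)), (52, np.float64(-3.25), np.float64(3.5)), (46, np.float64(-3.25), np.float64(4.0)), (40, np.float64(-3.25), np.float64(4.5)), (33, np.float64(-3.5), np.float64(4.5)), (27, np.float64(-4.0), np.float64(4.0)), (21, np.float64(-4.25), np.float64(3.75)), (15, np.float64(-4.25), np.float64(3.5)), (9, np.float64(-4.0), np.float64(3.75)), (3, np.float64(-4.0), np.float64(3.75)), (-3, np.float64(-3.75), np.float64(3.75)), (-9, np.float64(-3.75), np.float64(3.75)), (-15, np.float64(-4.0), np.float64(3.75)), (-21, np.float64(-3.5), np.float64(3.75)), (-27, np.float64(-3.0), np.float64(3.75)), (-33, np.float64(-3.0), np.float64(4.5)), (-40, np.float64(-3.25), np.float64(4.75)), (-46, np.float64(-3.5), np.float64(4.75)), (-52, np.float64(-2.75), np.float64(4.25)), (-58, np.float64(-2.0), np.float64(4.0)), (-64, np.float64(-1.0), np.float64(4.25)), (-70, None, None)]
near [(70, None, None), (64, np.float64(-3.25), np.float64(2.25)), (58, np.float64(-2.75), np.float64(2.5)), (52, np.float64(
[... 165 characters left out ...]
t64(-3.25), np.float64(3.25)), (21, np.float64(-3.0), np.float64(3.75)), (15, np.float64(-3.25), np.float64(3.75)), (9, np.float64(-3.5), np.float64(3.5)), (3, np.float64(-3.75), np.float64(3.5)), (-3, np.float64(-3.25), np.float64(3.25)), (-9, np.float64(-3.25), np.float64(3.25)), (-15, np.float64(-3.25), np.float64(3.5)), (-21, np.float64(-3.25), np.float64(3.5)), (-27, np.float64(-3.0), np.float64(3.5)), (-33, np.float64(-3.0), np.float64(3.75)), (-40, np.float64(-3.0), np.float64(3.75)), (-46, np.float64(-2.75), np.float64(3.75)), (-52, np.float64(-2.0), np.float64(3.75)), (-58, np.float64(-1.5), np.float64(3.75)), (-64, np.float64(-0.75), np.float64(4.0)), (-70, None, None)]
172.0 200.0
```

View pics/r2.png

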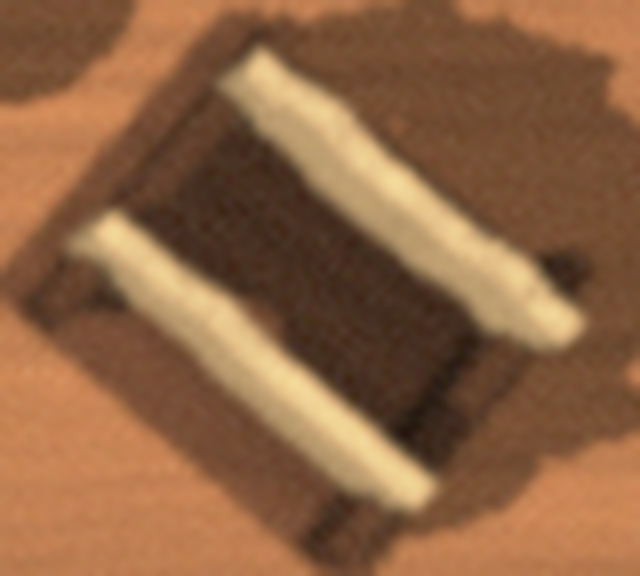

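Two checks agree. In the crop, the far template bulges at about +40 and -42 mm (enlarged crop (340,110) and (505,250)), so it is template_b. The near one has a single bulge at about +18 mm, so it is template_a. I take the far one, and place its centre from the far top edge.

Run:
```python
from h import *
from scipy.spatial.transform import Rotation as R
_,K,E=cam("top")
A=np.array((411.2,247.6));B=np.array((452.2,283.0));u=(B-A)/np.linalg.norm(B-A);n=np.array([u[1],-u[0]]);L=np.linalg.norm(B-A)
W=[]
for k,t in((-64,4.2),(-15,3.75),(-9,3.75),(3,3.7),(15,3.5),(64,3.2)):
    p=A+u*L*(70-k)/140+n*(t-.3);W.append(onz(K,E,p,101)[:2])
W=np.array(W);d=W[-1]-W[0];d/=np.linalg.norm(d);c=W.mean(0);nn=np.array([d[1],-d[0]])
ends=[onz(K,E,A,101)[:2],onz(K,E,B,101)[:2]]
mid=np.mean(ends,0);cc=c+d*((mid-c)@d)-5*nn
# end faces: the end facing away hidden; report
print("yaw",np.degrees(np.arctan2(d[1],d[0])),"centre",cc)
st=state();T=R.from_rotvec(st["tool_rot"]).as_matrix()
print("toolyaw",np.degrees(np.arctan2(T[1,0],T[0,0])),"tool shift",T.T@np.array([*(cc-st["ee_pos"][:2]),0]))
# near
A=np.array((393,266.8));B=np.array((433.8,303.5));u=(B-A)/np.linalg.norm(B-A);n=np.array([u[1],-u[0]]);m=(A+B)/2+n*(3.3-.3)
print("near centre",onz(K,E,m,101)[:2]-5*nn, "sep should be 75 ",(cc-onz(K,E,m,101)[:2]+5*nn)@nn)
```

```text
yaw 48.67033732548407 centre [ 510.50004292 -452.56976898]
toolyaw 47.42128036483543 tool shift [ 9.12587817e+00  8.65509347e+00 -1.24199746e-03]
near centre [ 456.60999282 -400.8295393 ] sep should be 75  74.63599970215333
```

```bash
python3 -m jog '[[9,8.5,0,-0.01],[0,0,0,0],[0,0,30,0],[0,0,30,0],[0,0,20,0]]'
python3 - <<'E'
from h import *
from scipy.spatial.transform import Rotation as R
st=state();T=R.from_rotvec(st["tool_rot"]).as_matrix()
print(st["ee_pos"],"yaw",np.degrees(np.arctan2(T[1,0],T[0,0])),"tool shift",T.T@(np.array([510.5,-452.5,64])-st["ee_pos"]))
t,_,_=cam("top");s,_,_=cam("side");cv2.imwrite("pics/t2.png",np.hstack([cv2.resize(t[215:335,370:520],None,fx=3,fy=3),cv2.resize(s[150:270,340:450],None,fx=3,fy=3)]))
E
```

```text
t: 2.17
ee_pos: [516.0, -456.0, 153.6]
tool_rot: [2.866, 1.256, 0.008]
contact_force: [-0.1, 0.3, -0.9]
gripper_width: 60.0
[ 515.96665118 -455.98207131  153.57436692] yaw 47.32784960505413 tool shift [-1.1475131  -7.57626784 89.48105768]
```

View pics/t2.png

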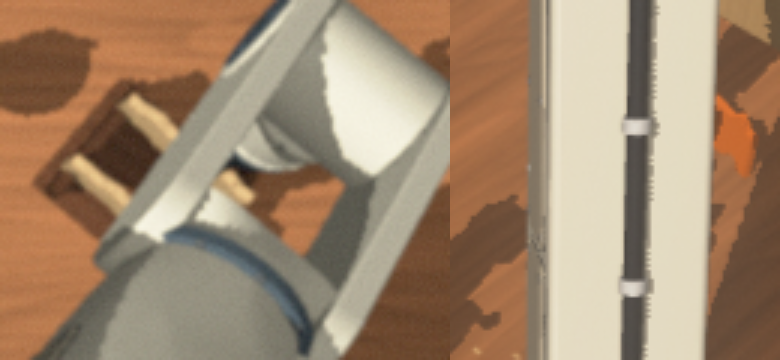

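The top view shows the wrist over the far template, with both templates undisturbed. The pose reading came mid-motion, so I'll correct it and let it settle.

```bash
python3 -m jog '[[0,0,0,0],[-1,-7.5,0,-0.01],[0,0,0,0],[0,0,0,0]]'
python3 - <<'E'
from h import *
from scipy.spatial.transform import Rotation as R
st=state();T=R.from_rotvec(st["tool_rot"]).as_matrix()
print(st["ee_pos"],T.round(3).tolist(),"yaw",np.degrees(np.arctan2(T[1,0],T[0,0])),"tool shift",T.T@(np.array([510.5,-452.5,64])-st["ee_pos"]))
E
```

```text
t: 2.6
ee_pos: [509.2, -450.9, 155.1]
tool_rot: [2.863, 1.271, 0.006]
contact_force: [0.0, 0.1, -0.0]
gripper_width: 59.9
[ 509.20830981 -450.87965295  155.11485888] [[0.671, 0.742, 0.008], [0.742, -0.671, -0.007], [-0.0, 0.011, -1.0]] yaw 47.86996123406084 tool shift [-0.32000133  1.08752387 91.13136885]
```

```bash
python3 -m jog '[[0,1,30,0],[0,0,30,0],[0,0,20,0],[0,0,8,0],[0,0,0,0]]'
python3 - <<'E'
from h import *
from scipy.spatial.transform import Rotation as R
st=state();T=R.from_rotvec(st["tool_rot"]).as_matrix()
print(st["ee_pos"],st["contact_force"],T[:,2].round(3),"yaw",np.degrees(np.arctan2(T[1,0],T[0,0])),"tool shift",T.T@(np.array([510.5,-452.5,64])-st["ee_pos"]))
E
```

```text
t: 3.02
ee_pos: [515.1, -456.4, 73.6]
tool_rot: [2.851, 1.263, 0.016]
contact_force: [0.0, 0.7, 0.2]
gripper_width: 59.7
[ 515.05265755 -456.41677088   73.62553433] [0.00353434 0.66330402 0.1797864 ] [ 0.019 -0.017 -1.   ] yaw 47.806055178465705 tool shift [-0.15566811 -6.24991358  9.46747293]
```

```bash
python3 -m jog '[[0,0,0,0],[0,0,0,0],[0,0,0,0]]'
python3 - <<'E'
from h import *
from scipy.spatial.transform import Rotation as R
st=state();T=R.from_rotvec(st["tool_rot"]).as_matrix()
print(st["q"],T.round(3).tolist(),"yaw",np.degrees(np.arctan2(T[1,0],T[0,0])),"tool shift",T.T@(np.array([510.5,-452.5,64])-st["ee_pos"]))
E
```

```text
t: 3.27
ee_pos: [516.3, -457.6, 77.2]
tool_rot: [2.848, 1.262, 0.019]
contact_force: [0.6, -1.0, 0.6]
gripper_width: 60.2
[-7.27220352e-01  5.98133326e-01  1.61722852e+00 -3.16221933e-04
  8.96940937e-01  9.60163357e-03] [[0.672, 0.74, 0.022], [0.741, -0.672, -0.02], [0.0, 0.029, -1.0]] yaw 47.79433227215171 tool shift [-0.13909474 -8.112661   12.92271647]
```

```bash
cat > p.py <<'E'
from h import *
from scipy.spatial.transform import Rotation as R
st=state();T=R.from_rotvec(st["tool_rot"]).as_matrix()
print("z",T[:,2].round(4),"yaw",np.degrees(np.arctan2(T[1,0],T[0,0])).round(2),"rack shift",(T.T@(np.array([510.5,-452.5,64])-st["ee_pos"])).round(1),"q",st["q"].round(4),"v",st["joint_velocities"].round(3))
E
python3 p.py; python3 -m jog '[[0,0,0,0]]'; python3 p.py;python3 -m jog '[[0,0,0,0],[0,0,0,0],[0,0,0,0]]'; python3 p.py
```

```text
z [ 0.0217 -0.0197 -0.9996] yaw 47.79 rack shift [-0.1 -8.1 12.9] q [-7.2720e-01  5.9810e-01  1.6172e+00 -3.0000e-04  8.9690e-01  9.6000e-03] v [ 0.    -0.019 -0.013  0.001  0.007  0.001]
t: 3.35
ee_pos: [516.9, -458.1, 78.6]
tool_rot: [2.846, 1.261, 0.02]
contact_force: [0.0, 0.2, -0.1]
gripper_width: 60.1
z [ 0.0231 -0.0209 -0.9995] yaw 47.79 rack shift [-0.1 -9.  14.3] q [-7.2720e-01  5.9660e-01  1.6163e+00 -3.0000e-04  8.9750e-01  9.7000e-03] v [ 0.    -0.018 -0.011  0.     0.006  0.   ]
t: 3.6
ee_pos: [518.0, -459.1, 81.2]
tool_rot: [2.843, 1.26, 0.022]
contact_force: [0.6, -1.1, 0.2]
gripper_width: 60.1
z [ 0.026  -0.0235 -0.9994] yaw 47.79 rack shift [ -0.2 -10.6  16.8] q [-7.2720e-01  5.9360e-01  1.6147e+00 -3.0000e-04  8.9830e-01  9.7000e-03] v [-0.002 -0.01  -0.003 -0.001  0.001 -0.   ]
```

```bash
python3 -m jog '[[0,0,0,0],[0,0,0,0],[0,0,0,0],[0,0,0,0],[0,0,0,0]]' >/dev/null; python3 p.py
python3 - <<'E'
from h import *
for i in range(6): cam("top")
E
python3 p.py
```

```text
z [ 0.0263 -0.0238 -0.9994] yaw 47.79 rack shift [ -0.2 -10.7  17.2] q [-7.2720e-01  5.9310e-01  1.6146e+00 -3.0000e-04  8.9850e-01  9.7000e-03] v [-0.002  0.001  0.001 -0.     0.001 -0.   ]
z [ 0.0264 -0.0239 -0.9994] yaw 47.79 rack shift [ -0.2 -10.8  17.3] q [-7.2720e-01  5.9300e-01  1.6145e+00 -3.0000e-04  8.9840e-01  9.7000e-03] v [-0.001 -0.    -0.002 -0.001  0.     0.001]
```

```bash
python3 -m jog '[[0,0,-30,0],[0,0,-30,0],[0,0,-20,0],[0,0,0,0],[0,0,0,0]]' >/dev/null; python3 p.py; python3 -m jog '[[0,0,0,0],[0,0,0,0],[0,0,0,0],[0,0,0,0],[0,0,0,0]]' >/dev/null; python3 p.py
```

```text
z [ 0.0232 -0.021  -0.9995] yaw 47.79 rack shift [-0.1 -8.9 98.4] q [-7.2720e-01  4.9790e-01  1.5722e+00 -3.0000e-04  1.0403e+00  9.6000e-03] v [-0.002 -0.029 -0.022 -0.     0.015  0.001]
z [ 0.0197 -0.0179 -0.9996] yaw 47.79 rack shift [-0.1 -6.6 94.5] q [-7.2720e-01  5.0170e-01  1.5754e+00 -3.0000e-04  1.0378e+00  9.6000e-03] v [ 0.001  0.012  0.01   0.001 -0.003 -0.001]
```

```bash
python3 -m jog '[[0,0,-40,0],[0,0,-40,0],[0,0,-40,0],[0,0,-40,0],[0,0,0,0]]' >/dev/null; python3 -m jog '[[0,0,0,0],[0,0,0,0],[0,0,0,0],[0,0,0,0],[0,0,0,0]]' >/dev/null; python3 p.py
python3 -m jog '[[0,0,10,0],[0,0,10,0],[0,0,10,0],[0,0,10,0],[0,0,10,0]]' >/dev/null; python3 p.py;python3 -m jog '[[0,0,10,0],[0,0,10,0],[0,0,10,0],[0,0,10,0],[0,0,10,0]]' >/dev/null; python3 p.py
```

```text
z [ 0.0076 -0.0071 -0.9999] yaw 47.79 rack shift [-1.000e-01  1.100e+00  2.511e+02] q [-7.2710e-01  3.7030e-01  1.4223e+00 -3.0000e-04  1.3385e+00  9.6000e-03] v [-0.001  0.013  0.013 -0.    -0.006  0.001]
z [ 0.005  -0.0048 -1.    ] yaw 47.79 rack shift [ -0.    2.7 194. ] q [-7.2720e-01  4.1010e-01  1.4881e+00 -3.0000e-04  1.2365e+00  9.6000e-03] v [ 0.002  0.108  0.155 -0.002 -0.247  0.   ]
z [ 0.0027 -0.0028 -1.    ] yaw 47.79 rack shift [ -0.    4.4 136.5] q [-7.2710e-01  4.5880e-01  1.5442e+00 -3.0000e-04  1.1347e+00  9.6000e-03] v [-0.001  0.123  0.119  0.    -0.241  0.   ]
```

```bash
python3 -m jog '[[0,1,10,0],[0,1,10,0],[0,1,10,0],[0,1,9,0],[0,0,8,0]]' >/dev/null; python3 p.py;python3 -m jog '[[0,0,7,0],[0,0,6,0],[0,0,5,0],[0,0,4,0],[0,0,3,0]]' >/dev/null; python3 p.py;python3 -m jog '[[0,0,0,0],[0,0,0,0],[0,0,0,0],[0,0,0,0],[0,0,0,0]]' >/dev/null; python3 p.py
```

```text
z [ 0.0027 -0.0027 -1.    ] yaw 47.79 rack shift [-0. -0. 84.] q [-7.2720e-01  5.1770e-01  1.5747e+00 -3.0000e-04  1.0454e+00  9.6000e-03] v [ 0.     0.113  0.076  0.001 -0.191 -0.001]
z [ 0.0017 -0.0019 -1.    ] yaw 47.79 rack shift [-0.   0.4 54.9] q [-7.273e-01  5.499e-01  1.593e+00 -3.000e-04  9.962e-01  9.600e-03] v [-0.     0.043  0.023 -0.    -0.068 -0.001]
z [ 0.0025 -0.0026 -1.    ] yaw 47.79 rack shift [-0.  -0.1 55.4] q [-7.2730e-01  5.4930e-01  1.5925e+00 -3.0000e-04  9.9610e-01  9.6000e-03] v [-0.002 -0.007 -0.003  0.001  0.001 -0.002]
```

Gentle, tapered moves keep the tool straight and on target. I'll continue down the same way.

```bash
python3 -m jog '[[0,0,6,0],[0,0,9,0],[0,0,9,0],[0,0,9,0],[0,0,7,0]]' >/dev/null; python3 p.py;python3 -m jog '[[0,0,5,0],[0,0,3,0],[0,0,2,0],[0,0,0,0],[0,0,0,0]]' ; python3 p.py
```

```text
z [ 0.0055 -0.0053 -1.    ] yaw 47.79 rack shift [-0.  -1.6 14. ] q [-7.2730e-01  5.9840e-01  1.6138e+00 -4.0000e-04  9.2170e-01  9.6000e-03] v [-0.001  0.116  0.043 -0.    -0.156 -0.002]
t: 8.9
ee_pos: [510.1, -452.1, 62.8]
tool_rot: [2.871, 1.272, 0.001]
contact_force: [1.1, 0.9, -0.8]
gripper_width: 60.2
z [ 0.0013 -0.0015 -1.    ] yaw 47.79 rack shift [-0.   0.6 -1.2] q [-7.2730e-01  6.1720e-01  1.6206e+00 -3.0000e-04  9.0170e-01  9.6000e-03] v [-0.     0.005  0.    -0.001 -0.002 -0.002]
```

```bash
python3 -m jog '[[0,0,0,0],[0,0,0,0],[0,0,0,0],[0,0,0,0],[0,0,0,0]]' 0 40; python3 -m jog '[[0,0,0,0],[0,0,0,0],[0,0,0,0],[0,0,0,0],[0,0,0,0]]' 0 60; python3 p.py
```

```text
t: 9.32
ee_pos: [510.9, -452.8, 64.4]
tool_rot: [2.868, 1.271, 0.003]
contact_force: [0.3, -1.0, -0.0]
gripper_width: 9.4
t: 9.73
ee_pos: [510.8, -452.7, 64.5]
tool_rot: [2.868, 1.271, 0.003]
contact_force: [-0.7, -0.2, -1.5]
gripper_width: 9.3
z [ 0.0032 -0.0032 -1.    ] yaw 47.79 rack shift [-0.  -0.4  0.5] q [-7.2730e-01  6.1520e-01  1.6198e+00 -3.0000e-04  9.0220e-01  9.6000e-03] v [ 0.001  0.001  0.001  0.     0.001 -0.   ]
```

Gripped: width 9.3 mm against a 10 mm template. Lifting smoothly.

```bash
python3 -m jog '[[0,0,-4,0],[0,0,-8,0],[0,0,-10,0],[0,0,-12,0],[0,0,-14,0]]' >/dev/null; python3 p.py;python3 -m jog '[[0,0,-16,0],[0,0,-18,0],[0,0,-18,0],[0,0,-18,0],[0,0,-18,0]]' >/dev/null; python3 p.py;python3 -m jog '[[0,0,-18,0],[0,0,-18,0],[0,0,-18,0],[0,0,-16,0],[0,0,-13,0]]'>/dev/null ; python3 p.py
python3 -m jog '[[0,0,-9,0],[0,0,-6,0],[0,0,-3,0],[0,0,0,0],[0,0,0,0]]'; python3 p.py
python3 - <<'E'
from h import *
t,_,_=cam("top");s,_,_=cam("side");cv2.imwrite("pics/t3.png",t);cv2.imwrite("pics/s3.png",s)
E
```

```text
z [ 6.e-04 -9.e-04 -1.e+00] yaw 47.8 rack shift [ 0.   0.9 49.7] q [-7.273e-01  5.558e-01  1.596e+00 -4.000e-04  9.887e-01  9.400e-03] v [-0.001 -0.216 -0.107  0.001  0.317 -0.001]
z [ 8.e-04 -1.e-03 -1.e+00] yaw 47.78 rack shift [ -0.    2.1 147.7] q [-7.2720e-01  4.5390e-01  1.5257e+00 -2.0000e-04  1.1607e+00  9.7000e-03] v [-0.001 -0.232 -0.205  0.001  0.43   0.001]
z [ 0.0055 -0.0049 -1.    ] yaw 47.75 rack shift [-1.000e-01  1.900e+00  2.449e+02] q [-0.7272  0.3757  1.4278 -0.      1.3308  0.0102] v [ 0.    -0.132 -0.206  0.     0.325  0.001]
t: 11.4
ee_pos: [507.8, -449.8, 335.6]
tool_rot: [2.861, 1.266, 0.01]
contact_force: [0.0, -0.2, -1.2]
gripper_width: 9.4
z [ 0.0111 -0.0098 -0.9999] yaw 47.74 rack shift [-2.000e-01 -2.000e-01  2.716e+02] q [-7.2720e-01  3.5620e-01  1.3991e+00  1.0000e-04  1.3715e+00  1.0400e-02] v [-0.001 -0.002  0.004  0.     0.004  0.001]
```

View pics/t3.png

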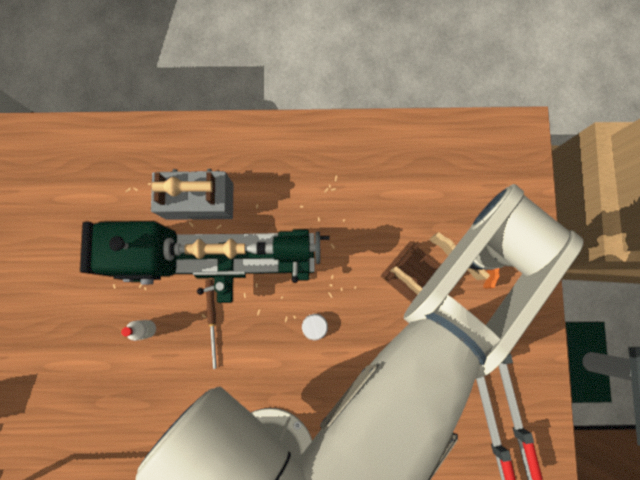

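View pics/s3.png

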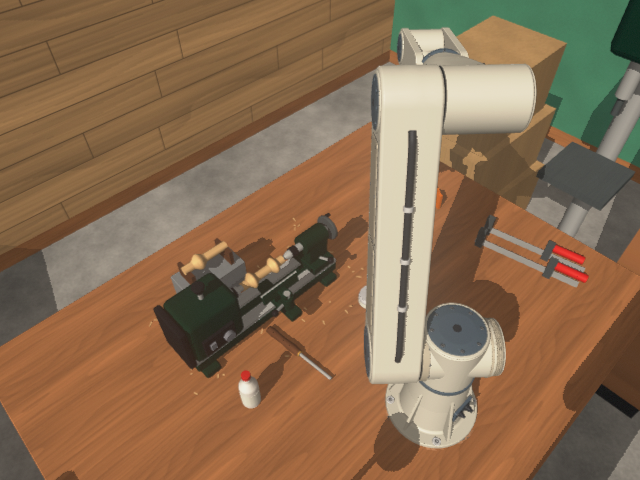

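The top view shows the template hanging in the gripper around (470,262). The near one (415,280) and the bench objects are undisturbed. The template's lower edge is at about 307 mm, above everything. I now carry it across.

```bash
cat > g.py <<'E'
from h import *
from scipy.spatial.transform import Rotation as R
st=state();T=R.from_rotvec(st["tool_rot"]).as_matrix()
print("pos",st["ee_pos"].round(1),"z",T[:,2].round(4),"yaw",np.degrees(np.arctan2(T[1,0],T[0,0])).round(2),"goal shift",(T.T@(np.array([553,119,222.])-st["ee_pos"])).round(1),"q",st["q"].round(3),"w",round(st["gripper_width"],1))
E
python3 -m jog '[[5,-4,0,0],[10,-8,0,0],[15,-11,0,0],[19,-15,0,0],[20,-15,0,0]]' >/dev/null; python3 g.py;python3 -m jog '[[20,-15,0,0],[20,-15,0,0],[20,-15,0,0],[20,-15,0,0],[20,-15,0,0]]' >/dev/null; python3 g.py
```

```text
pos [ 513.1 -360.5  329.3] z [ 0.0048 -0.0057 -1.    ] yaw 47.46 goal shift [ 380.4 -295.6  104.8] q [-0.614  0.278  1.519 -0.002  1.337  0.129] w 9.2
pos [ 523.1 -224.6  325.5] z [ 4.0e-04 -1.6e-03 -1.0e+00] yaw 47.45 goal shift [ 273.5 -210.4  103. ] q [-4.070e-01  1.880e-01  1.643e+00 -1.000e-03  1.309e+00  3.350e-01] w 9.3
```

```bash
python3 -m jog '[[20,-15,0,0],[20,-15,0,0],[20,-15,0,0],[20,-15,0,0],[20,-15,0,0]]' >/dev/null; python3 g.py;python3 -m jog '[[20,-15,0,0],[20,-15,0,0],[17,-13,0,0],[14,-11,0,0],[10,-8,0,0]]' >/dev/null; python3 g.py;python3 -m jog '[[7,-5,0,0],[4,-3,0,0],[2,-2,0,0],[0,0,0,0],[0,0,0,0]]' >/dev/null; python3 g.py
```

```text
pos [531.6 -88.6 322.9] z [-0.0038  0.001  -1.    ] yaw 47.53 goal shift [ 167.8 -124.   101.1] q [-0.168  0.142  1.704  0.     1.299  0.573] w 9.0
pos [535.7  25.  320.7] z [-0.0081  0.0034 -1.    ] yaw 47.73 goal shift [ 81.5 -49.6  98.9] q [0.041 0.142 1.71  0.004 1.298 0.778] w 9.3
pos [534.4  46.3 319.3] z [-0.0111  0.0037 -0.9999] yaw 47.99 goal shift [ 67.  -33.8  97.3] q [0.081 0.144 1.709 0.005 1.298 0.813] w 9.1
```

```bash
python3 -m jog '[[0,0,0,-0.03],[0,0,0,-0.06],[0,0,0,-0.07],[0,0,0,-0.08],[0,0,0,-0.08]]' >/dev/null; python3 g.py;python3 -m jog '[[0,0,0,-0.08],[0,0,0,-0.08],[0,0,0,-0.07],[0,0,0,-0.06],[0,0,0,-0.03]]' >/dev/null; python3 g.py;python3 -m jog '[[0,0,0,0],[0,0,0,0],[0,0,0,0]]' >/dev/null; python3 g.py
```

```text
pos [534.1  42.4 319.1] z [-0.0115  0.0025 -0.9999] yaw 66.66 goal shift [ 78.1 -11.9  97. ] q [0.074 0.144 1.71  0.003 1.298 0.481] w 9.7
pos [534.1  37.6 318.9] z [-0.0117  0.0012 -0.9999] yaw 85.79 goal shift [82.5 14.1 96.8] q [0.066 0.144 1.711 0.002 1.298 0.139] w 9.0
pos [534.1  35.5 318.9] z [-1.180e-02  7.000e-04 -9.999e-01] yaw 85.6 goal shift [84.8 13.6 96.7] q [0.063 0.143 1.712 0.002 1.298 0.139] w 9.2
```

```bash
python3 -m jog '[[6,1,0,-0.03],[12,2,0,-0.03],[14,3,0,0],[14,2,0,0],[10,2,0,0]]' >/dev/null; python3 g.py;python3 -m jog '[[7,1,0,0],[4,1,0,0],[2,0,0,0],[0,0,0,0],[0,0,0,0]]' >/dev/null; python3 g.py
```

```text
pos [546.6  94.3 319. ] z [-0.0113  0.001  -0.9999] yaw 89.1 goal shift [24.7  7.1 96.9] q [0.166 0.175 1.673 0.003 1.304 0.181] w 9.3
pos [549.4 113.1 318.4] z [-0.0119  0.0013 -0.9999] yaw 89.4 goal shift [ 5.8  4.7 96.4] q [0.198 0.186 1.661 0.004 1.306 0.208] w 9.4
```

```bash
python3 -m jog '[[2,2,4,0],[2,2,7,0],[2,1,8,0],[0,0,8,0],[0,0,7,0]]' >/dev/null; python3 g.py;python3 -m jog '[[0,0,6,0],[0,0,4,0],[0,0,2,0],[0,0,0,0],[0,0,0,0]]' >/dev/null; python3 g.py
python3 - <<'E'
from h import *
t,_,_=cam("top");s,_,_=cam("side");cv2.imwrite("pics/t4.png",t);cv2.imwrite("pics/s4.png",s)
cv2.imwrite("pics/t4c.png",cv2.resize(t[190:300,130:290],None,fx=5,fy=5,interpolation=cv2.INTER_CUBIC));cv2.imwrite("pics/s4c.png",cv2.resize(s[200:310,190:350],None,fx=5,fy=5,interpolation=cv2.INTER_CUBIC))
E
```

```text
pos [555.1 118.3 282.6] z [-0.0094  0.0013 -1.    ] yaw 89.28 goal shift [ 0.6 -1.6 60.6] q [0.205 0.223 1.694 0.003 1.234 0.217] w 9.4
pos [553.3 117.5 265.7] z [-1.470e-02  1.000e-04 -9.999e-01] yaw 89.25 goal shift [ 1.5  0.3 43.7] q [0.205 0.237 1.714 0.003 1.205 0.217] w 9.6
```

View pics/t4c.png

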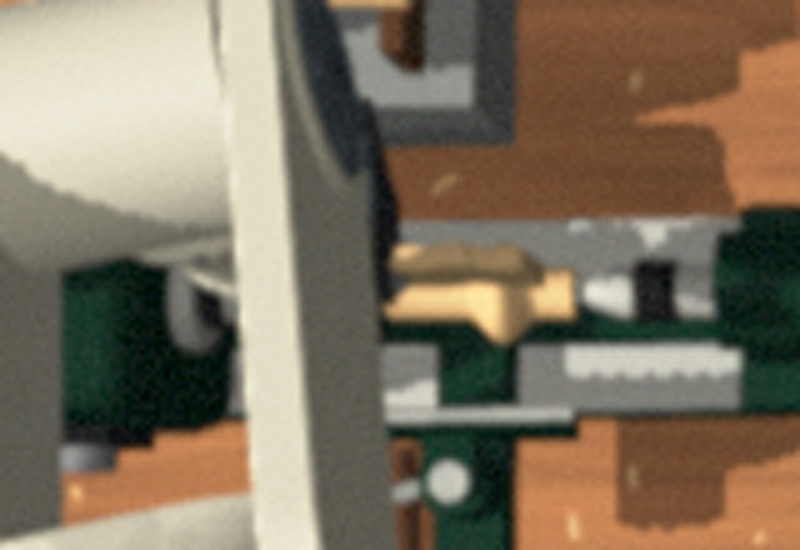

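View pics/s4c.png

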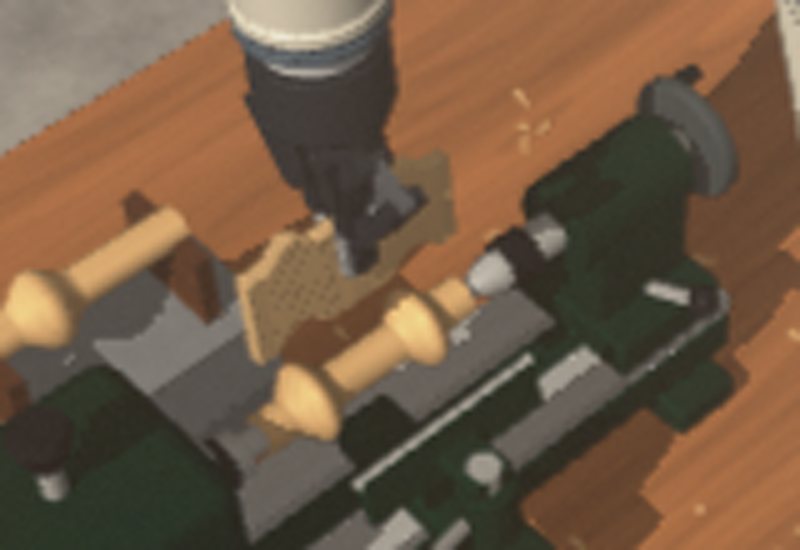

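Side crop: the held template shows two top swells and two notches. Its +y end lower corner is at about crop (265,362) and its -y end at about (457,230). Now I predict its corners from the tool pose and compare.

Run:
```python
from h import *
from scipy.spatial.transform import Rotation as R
t,K,E=cam("top");s,Ks,Es=cam("side");st=state();T=R.from_rotvec(st["tool_rot"]).as_matrix();o=st["ee_pos"]
# template frame: y=tool x, x=tool y, z=-tool z ; lower edge 28.4 below TCP
def P(x,y,z): return o+T@np.array([y,x,28.4-z])
def mark(img,K,E,x0,y0,f,w,h,name,pts):
    c=cv2.resize(img[y0:y0+h,x0:x0+w],None,fx=f,fy=f,interpolation=cv2.INTER_CUBIC)
    for p in pts:
        u=proj(K,E,P(*p));a=((u-[x0,y0]+.5)*f).astype(int);cv2.circle(c,tuple(map(int,a)),2,(0,0,255),-1);print(name,p,u.round(1))
    cv2.imwrite(f"pics/{name}.png",c)
pts=[(x,y,z) for x in(-5,5) for y in(-70,70) for z in(0,65)]+[(-5,40,78),(-5,-40,78),(-5,40,13),(-5,-40,13)]
mark(s,Ks,Es,225,215,8,75,70,"s5",pts)
mark(t,K,E,195,225,10,60,40,"t5",pts)
```

```text
s5 (-5, -70, 0) [280.4 247.1]
s5 (-5, -70, 65) [278.8 231.5]
s5 (-5, 70, 0) [241.3 273.4]
s5 (-5, 70, 65) [238.2 258. ]
s5 (5, -70, 0) [278.2 245.2]
s5 (5, -70, 65) [276.5 229.6]
s5 (5, 70, 0) [239.1 271.3]
s5 (5, 70, 65) [236.  255.9]
s5 (-5, 40, 78) [246.7 248.9]
s5 (-5, -40, 78) [270.  233.7]
s5 (-5, 40, 13) [249.5 264.5]
s5 (-5, -40, 13) [272.  249.5]
t5 (-5, -70, 0) [238.3 247. ]
t5 (-5, -70, 65) [233.4 243.1]
t5 (-5, 70, 0) [180.3 247.2]
t5 (-5, 70, 65) [171.8 243.3]
t5 (5, -70, 0) [238.4 242.9]
t5 (5, -70, 65) [233.5 238.8]
t5 (5, 70, 0) [180.4 243. ]
t5 (5, 70, 65) [172.  238.9]
t5 (-5, 40, 78) [183.4 242.4]
t5 (-5, -40, 78) [219.  242.3]
t5 (-5, 40, 13) [191.2 246.4]
t5 (-5, -40, 13) [224.8 246.3]
```

View pics/s5.png

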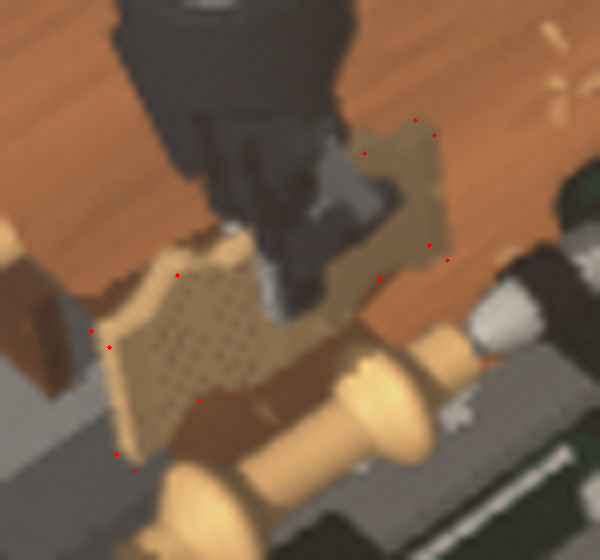

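View pics/t5.png

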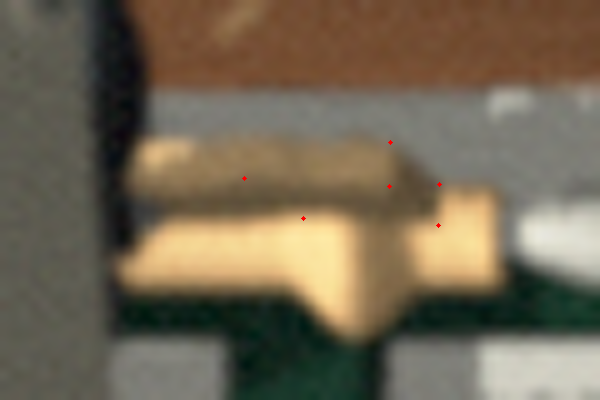

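Predicted and observed corners agree to about 1.5 px, with the side view slightly high. I'll take averaged, enlarged images and also mark the piece, so that calibration bias cancels.

Run:
```python
from h import *
t=[];s=[]
for i in range(5):
    a,K,E=cam("top");b,Ks,Es=cam("side");t.append(a.astype(float));s.append(b.astype(float))
t=np.mean(t,0).astype(np.uint8);s=np.mean(s,0).astype(np.uint8);np.savez("av6.npz",t=t,s=s);print(state()["t"])
d=np.array([.0144,1,0]);d/=np.linalg.norm(d);n=np.array([d[1],-d[0],0])
c=np.array([553.,119,175])
def mark(img,K,E,x0,y0,f,w,h,name):
    o=cv2.resize(img[y0:y0+h,x0:x0+w],None,fx=f,fy=f,interpolation=cv2.INTER_CUBIC)
    cv=E[:3,3]-c;cv/=np.linalg.norm(cv);pp=np.cross(d,cv);pp/=np.linalg.norm(pp)
    for y,r in((-75,13),(-65,13),(-40,26),(0,13),(40,26)):
        for sg in(-1,1):
            u=proj(K,E,c+d*y+pp*r*sg);a=((u-[x0,y0]+.5)*f);cv2.circle(o,tuple(int(v) for v in a),2,(0,0,255),-1)
    cv2.imwrite(f"pics/{name}.png",o)
mark(s,Ks,Es,235,225,11,55,52,"s6");mark(t,K,E,195,225,12,60,40,"t6")
```

```text
17.0333
```

View pics/s6.png

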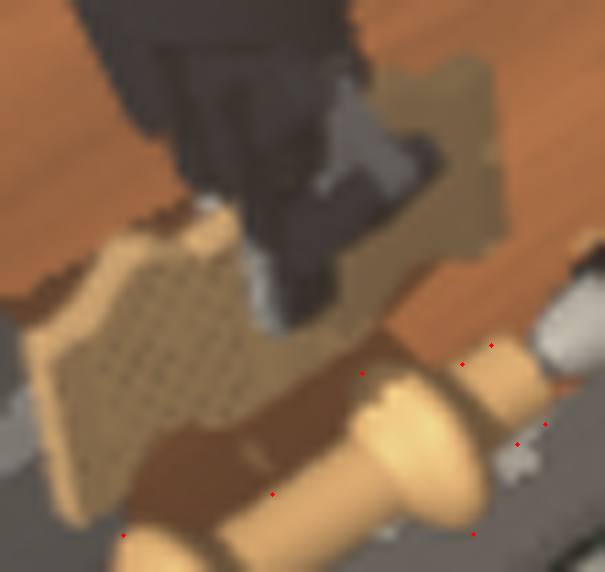

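View pics/t6.png

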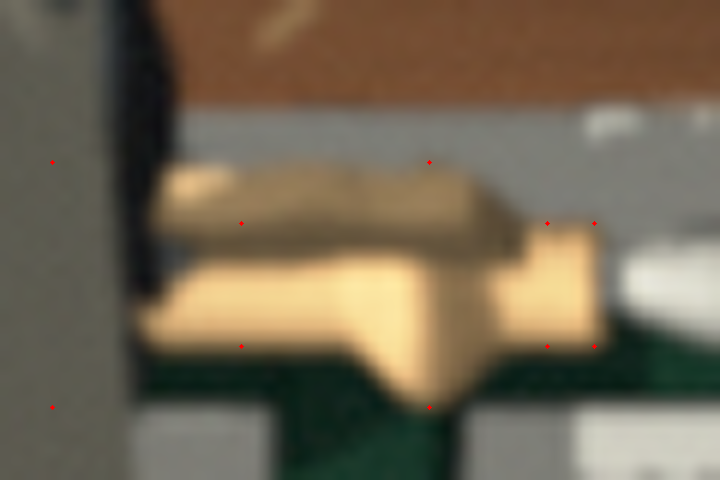

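Piece marks agree in the side view and to about 0.5 px in the top view. The template appears about 3 mm higher than the tool pose predicts. I'll refine the piece axis from the first picture without the outlier columns.

Run:
```python
from h import *
_,K,E=cam("top");img=cv2.imread("pics/top0.png").astype(float)
# warmth: R-G contrast vs grey/green : use R channel threshold at half between piece and background per column
r=img[...,2]
P=[]
for x in list(range(205,223))+list(range(236,243)):
    col=r[236:262,x];i=np.arange(236,262)
    p=col[10:15].mean();up=col[3:6].mean();dn=col[20:24].mean()
    tu=(p+up)/2;td=(p+dn)/2
    k=12
    while col[k]>tu:k-=1
    a=i[k]+(tu-col[k])/(col[k+1]-col[k])
    k=12
    while col[k]>td:k+=1
    b=i[k]-1+(col[k-1]-td)/(col[k-1]-col[k])
    P.append((x,a,b))
P=np.array(P);print(np.round(P[::4],2).tolist())
W=np.array([onz(K,E,(x,(a+b)/2),175) for x,a,b in P]);f=np.polyfit(W[:,1],W[:,0],1);print("axis",f,"x at 118.5:",np.polyval(f,118.5), "width mm",(P[:,2]-P[:,1]).mean()*(1357-175)/.99/467)
# crests: centroid of widest silhouette on lower side (vs green)
for lo,hi in((191,206),(223,238)):
    e=[]
    for x in range(lo,hi):
        col=r[250:265,x];k=np.nonzero(col<110)[0][0];e.append(250+k-1+(col[k-1]-110)/(col[k-1]-col[k]))
    e=np.array(e);xs=np.arange(lo,hi);w=np.clip(e-254.0,0,None);c=(w*xs).sum()/w.sum();print(c,e.round(1),onz(K,E,(c,248.3),175)[:2])
for x0 in((180,188),(240,249)):
    print(x0,r[246:251,x0[0]:x0[1]].mean(0).round())
```

```text
[[205.0, 245.46, 252.79], [209.0, 244.32, 253.04], [213.0, 244.33, 253.05], [217.0, 244.31, 253.19], [221.0, 244.42, 253.3], [238.0, 243.85, 252.91], [242.0, 243.83, 253.01]]
axis [4.17449137e-03 5.51248581e+02] x at 118.5: 551.7432580481874 width mm 22.41508973545598
197.7631826747968 [253.8 254.1 254.8 255.5 256.6 257.6 258.2 258.6 258.1 257.3 256.3 255.2
 254.1 253.4 253.3] [553.55423824 161.8539549 ]
229.4270319117886 [253.7 254.2 254.9 255.9 256.9 257.6 258.  258.1 257.8 257.  255.8 254.6
 253.8 253.4 253.5] [552.33449519  81.2594263 ]
(180, 188) [114. 117. 117. 119. 130. 150. 190. 225.]
(240, 249) [244. 244. 245. 239. 179. 125. 131. 184. 210.]
```

```bash
python3 g.py; python3 -m jog '[[1,-1,3,0],[1,-1,5,0],[0,0,6,0],[0,0,6,0],[0,0,5,0]]' >/dev/null; python3 g.py;python3 -m jog '[[0,0,3,0],[0,0,2,0],[0,0,0,0],[0,0,0,0],[0,0,0,0]]' >/dev/null; python3 g.py
python3 - <<'E'
from h import *
t=[];s=[]
for i in range(5):
    a,K,E=cam("top");b,Ks,Es=cam("side");t.append(a.astype(float));s.append(b.astype(float))
t=np.mean(t,0).astype(np.uint8);s=np.mean(s,0).astype(np.uint8);np.savez("av7.npz",t=t,s=s)
cv2.imwrite("pics/s7.png",cv2.resize(s[232:290,232:290],None,fx=10,fy=10,interpolation=cv2.INTER_CUBIC));cv2.imwrite("pics/t7.png",cv2.resize(t[225:265,195:255],None,fx=12,fy=12,interpolation=cv2.INTER_CUBIC))
E
python3 g.py
```

```text
pos [553.4 117.5 265.9] z [-1.450e-02  2.000e-04 -9.999e-01] yaw 89.25 goal shift [ 1.5  0.3 43.9] q [0.205 0.237 1.714 0.003 1.205 0.217] w 9.6
pos [551.2 119.9 239.4] z [-1.290e-02  6.000e-04 -9.999e-01] yaw 89.25 goal shift [-0.9  2.1 17.4] q [0.21  0.258 1.748 0.004 1.148 0.221] w 9.2
pos [550.  119.7 231.4] z [-1.650e-02 -3.000e-04 -9.999e-01] yaw 89.25 goal shift [-0.6  3.1  9.3] q [0.21  0.266 1.756 0.004 1.136 0.221] w 9.7
pos [550.  119.7 231.4] z [-1.640e-02 -2.000e-04 -9.999e-01] yaw 89.25 goal shift [-0.6  3.2  9.4] q [0.21  0.265 1.756 0.004 1.136 0.221] w 9.3
```

View pics/s7.png

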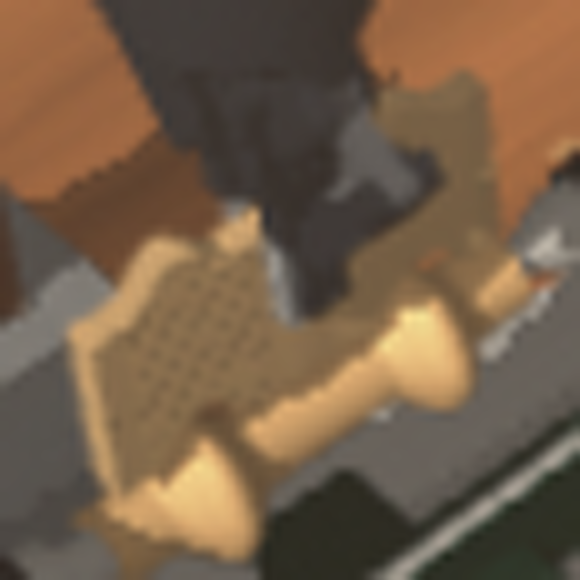

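View pics/t7.png

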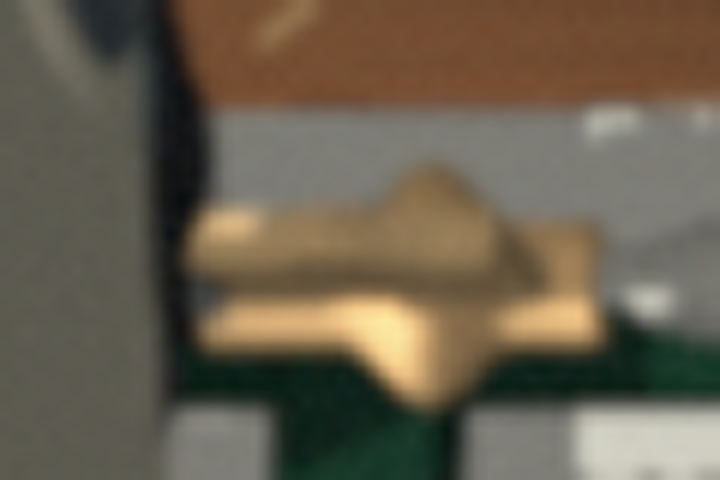

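Side: the template is still clear above the piece, with its left end strip at (80,340)-(115,495) and its right end corners at (478,75) and (500,245). I'll enlarge the corners to pick them precisely and solve the offset by least squares.

Run:
```python
from h import *
d=np.load("av7.npz");s=d["s"];t=d["t"]
def crop(img,x0,y0,w,h,f):
    o=cv2.resize(img[y0:y0+h,x0:x0+w],None,fx=f,fy=f,interpolation=cv2.INTER_CUBIC)
    o=cv2.convertScaleAbs(o,alpha=1.3)
    for i in range(0,w,2):
        cv2.line(o,(int((i+.5)*f),0),(int((i+.5)*f),6),(255,255,255),1)
        if i%4==0: cv2.putText(o,str(x0+i),(int((i+.5)*f)-12,18),0,.38,(255,255,255),1)
    for i in range(0,h,2):
        cv2.line(o,(0,int((i+.5)*f)),(6,int((i+.5)*f)),(255,255,255),1)
        if i%4==0: cv2.putText(o,str(y0+i),(8,int((i+.5)*f)+4),0,.38,(255,255,255),1)
    return o
cv2.imwrite("pics/c7a.png",np.hstack([crop(s,234,252,20,32,18),crop(s,268,234,22,32,18)]))
cv2.imwrite("pics/c7t.png",crop(t,208,234,40,28,20))
```

```text
(no output)
```

View pics/c7a.png

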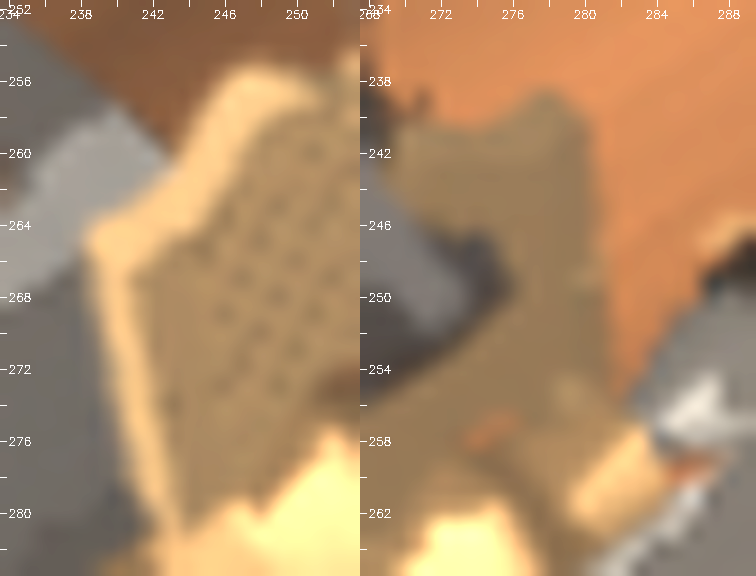

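View pics/c7t.png

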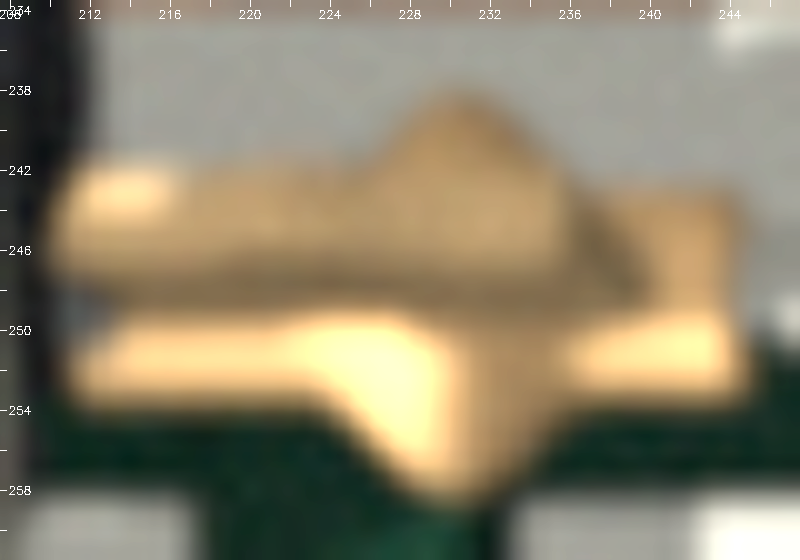

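```bash
cat > fit.py <<'E'
from h import *
from scipy.optimize import least_squares
from scipy.spatial.transform import Rotation as R
_,K,E=cam("top");_,Ks,Es=cam("side");st=state();T=R.from_rotvec(st["tool_rot"]).as_matrix();o=st["ee_pos"]
C={"s":(Ks,Es),"t":(K,E)}
def P(p,v):
    x,y,z=p;return o+T@np.array([y,x,28.4-z])+np.array(v)
def fit(obs):
    f=lambda v:np.concatenate([proj(*C[c],P(p,v))-u for c,p,u in obs])
    r=least_squares(f,[0,0,0],loss="soft_l1");print("offset",r.x.round(2),"rms",np.sqrt((f(r.x)**2).mean()).round(2))
    for (c,p,u),e in zip(obs,f(r.x).reshape(-1,2)): print(c,p,u,e.round(2))
    return r.x
E
python3 - <<'E'
from fit import *
S=[("s",(5,70,65),(238.5,264.7)),("s",(-5,70,65),(240.8,266.6)),("s",(5,70,0),(242.1,280.4)),("s",(-5,70,0),(243.5,280.9)),("s",(5,40,78),(246.8,255.3)),("s",(-5,-70,65),(280.2,240.6)),("s",(-5,-70,0),(281.7,255.4))]
Tt=[("t",(5,-70,65),(235.3,241.6)),("t",(-5,-70,0),(239.5,248.9))]
fit(S);fit(S+Tt)
# where cameras put the piece
c=np.array([551.7,119.5,175]);d=np.array([.01,1,0])
for y in(-75,-40,0,40): print(y,proj(*C["s"],c+d*y).round(1),proj(*C["t"],c+d*y).round(1))
E
```

```text
offset [  7.97  -7.46 -10.17] rms 0.37
s (5, 70, 65) (238.5, 264.7) [ 0.1  -0.07]
s (-5, 70, 65) (240.8, 266.6) [0.01 0.07]
s (5, 70, 0) (242.1, 280.4) [-0.47 -1.03]
s (-5, 70, 0) (243.5, 280.9) [0.28 0.49]
s (5, 40, 78) (246.8, 255.3) [-0.04  0.47]
s (-5, -70, 65) (280.2, 240.6) [-0.   -0.15]
s (-5, -70, 0) (281.7, 255.4) [ 0.09 -0.02]
offset [ 0.37 -1.73  1.5 ] rms 0.57
s (5, 70, 65) (238.5, 264.7) [-0.38 -0.09]
s (-5, 70, 65) (240.8, 266.6) [-0.44  0.07]
s (5, 70, 0) (242.1, 280.4) [-0.9  -0.89]
s (-5, 70, 0) (243.5, 280.9) [-0.13  0.65]
s (5, 40, 78) (246.8, 255.3) [-0.43  0.36]
s (-5, -70, 65) (280.2, 240.6) [-0.03 -0.42]
s (-5, -70, 0) (281.7, 255.4) [ 0.07 -0.12]
t (5, -70, 65) (235.3, 241.6) [0.63 0.51]
t (-5, -70, 0) (239.5, 248.9) [1.   1.12]
-75 [281.7 259.8] [243.9 248.6]
-40 [272.6 266.1] [230.1 248.7]
0 [262.  273.5] [214.4 248.8]
40 [251.1 281. ] [198.7 248.9]
```

Run:
```python
from fit import *
z0=o[2]-28.4
for dz in(0,3):
    print(dz,"top far edge x-5 ->",[ (onz(K,E,(c,241.6),z0+65+dz)-[5,0,0]).round(1)[:2].tolist() for c in(220,235.3)],"lower near edge +5",(onz(K,E,(228,248.9),z0+dz)+[5,0,0]).round(1)[:2])
t=np.load("av7.npz")["t"].astype(float)
g=t.sum(2)
for c in (217,219,221,223):print(c,g[236:258,c].round().astype(int).tolist())
# lateral right end boundary
for r in(243,245,247,248):print(r,g[r,228:248].round().astype(int).tolist())
print([proj(K,E,P(p,(0,0,0))).round(1).tolist() for p in((5,0,65),(-5,0,65),(5,0,0),(-5,0,0))],T[:,2],st["t"])
```

```text
0 top far edge x-5 -> [[552.0, 85.6], [551.5, 49.7]] lower near edge +5 [552.4  79.4]
3 top far edge x-5 -> [[551.6, 85.0], [551.0, 49.1]] lower near edge +5 [552.   78.8]
217 [365, 369, 367, 366, 363, 370, 381, 377, 368, 362, 335, 285, 243, 278, 402, 502, 488, 354, 186, 77, 62, 69]
219 [371, 364, 369, 370, 364, 361, 356, 359, 361, 358, 317, 261, 244, 278, 412, 510, 490, 358, 181, 84, 71, 74]
221 [365, 365, 368, 370, 365, 363, 359, 353, 360, 363, 302, 258, 241, 287, 423, 517, 495, 362, 184, 91, 73, 77]
223 [367, 372, 371, 367, 366, 362, 337, 327, 344, 345, 303, 252, 241, 325, 510, 572, 532, 387, 204, 89, 82, 77]
243 [347, 348, 352, 354, 354, 350, 340, 331, 292, 310, 333, 348, 352, 342, 339, 330, 324, 349, 368, 374]
245 [346, 344, 357, 360, 371, 358, 359, 329, 263, 226, 250, 295, 332, 350, 352, 336, 299, 306, 331, 335]
247 [275, 276, 291, 291, 292, 291, 287, 270, 242, 233, 222, 241, 295, 360, 377, 357, 318, 322, 332, 336]
248 [247, 250, 249, 259, 251, 249, 246, 246, 241, 249, 239, 231, 288, 355, 381, 363, 323, 332, 344, 371]
[[205.5, 242.4], [205.4, 246.6], [211.9, 246.3], [211.7, 250.3]] [-1.64998738e-02 -2.78225414e-04 -9.99863829e-01] 18.6167
```

By the top view the template is at x 551.5–552.4 and y about 119.5, upright. The piece axis is at x 551.7, y 119–120.5. Only the last ~10.5 mm of descent remains, to TCP z about 220.7.

```bash
python3 -m jog '[[0,0,1,0],[0,0,2,0],[0,0,2,0],[0,0,2,0],[0,0,1,0]]' >/dev/null; python3 g.py;python3 -m jog '[[0,0,0.5,0],[0,0,0,0],[0,0,0,0],[0,0,0,0],[0,0,0,0]]'; python3 g.py
```

```text
pos [549.9 119.7 222.7] z [-1.620e-02 -2.000e-04 -9.999e-01] yaw 89.25 goal shift [-0.7  3.1  0.7] q [0.21  0.274 1.766 0.004 1.118 0.221] w 9.3
t: 19.45
ee_pos: [549.6, 119.6, 221.6]
tool_rot: [-2.227, -2.199, 0.019]
contact_force: [-0.1, 0.4, -0.9]
gripper_width: 9.4
pos [549.6 119.6 221.6] z [-1.710e-02 -4.000e-04 -9.999e-01] yaw 89.25 goal shift [-0.6  3.4 -0.5] q [0.21  0.275 1.767 0.004 1.116 0.221] w 9.4
```

```bash
python3 - <<'E'
from h import *
t=[];s=[]
for i in range(5):
    a,K,E=cam("top");b,Ks,Es=cam("side");t.append(a.astype(float));s.append(b.astype(float))
t=np.mean(t,0).astype(np.uint8);s=np.mean(s,0).astype(np.uint8);np.savez("av8.npz",t=t,s=s)
def crop(img,x0,y0,w,h,f):
    o=cv2.resize(img[y0:y0+h,x0:x0+w],None,fx=f,fy=f,interpolation=cv2.INTER_CUBIC)
    o=cv2.convertScaleAbs(o,alpha=1.3)
    for i in range(0,w,4):
        cv2.putText(o,str(x0+i),(int((i+.5)*f)-12,12),0,.38,(255,255,255),1)
    for i in range(0,h,4):
        cv2.putText(o,str(y0+i),(2,int((i+.5)*f)+4),0,.38,(255,255,255),1)
    return o
cv2.imwrite("pics/c8s.png",crop(s,234,236,54,44,14))
cv2.imwrite("pics/c8t.png",crop(t,200,230,50,32,16))
E
python3 - <<'E'
from fit import *
print(o,st["t"])
for v in((2.2,0,0),(2.2,0,3),(1,-1,0),(1,-1,3)):
    print(v,[proj(*C["s"],P(p,v)).round(1).tolist() for p in((5,70,65),(-5,70,65),(-5,70,0),(5,40,78),(5,-40,78),(-5,-70,65),(-5,-70,0))])
E
```

```text
[549.57417951 119.62617371 221.53300135] 20.05
(2.2, 0, 0) [[237.8, 267.3], [240.0, 269.3], [243.1, 284.0], [246.0, 258.4], [268.8, 243.3], [279.6, 242.9], [281.3, 257.8]]
(2.2, 0, 3) [[237.7, 266.6], [239.9, 268.6], [242.9, 283.4], [245.9, 257.7], [268.7, 242.6], [279.6, 242.2], [281.2, 257.1]]
(1, -1, 0) [[238.4, 267.3], [240.6, 269.4], [243.6, 284.1], [246.6, 258.4], [269.3, 243.4], [280.2, 242.9], [281.8, 257.9]]
(1, -1, 3) [[238.2, 266.6], [240.5, 268.7], [243.5, 283.4], [246.5, 257.7], [269.2, 242.7], [280.1, 242.2], [281.7, 257.2]]
```

View pics/c8s.png

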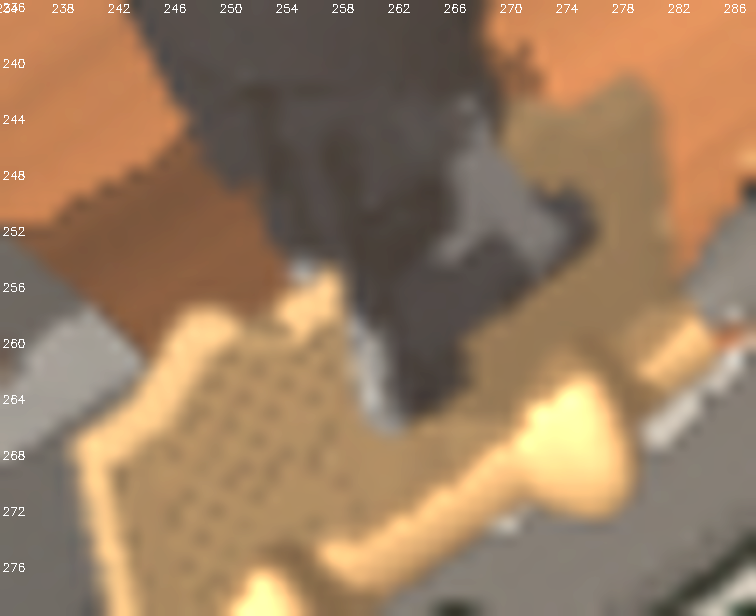

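View pics/c8t.png

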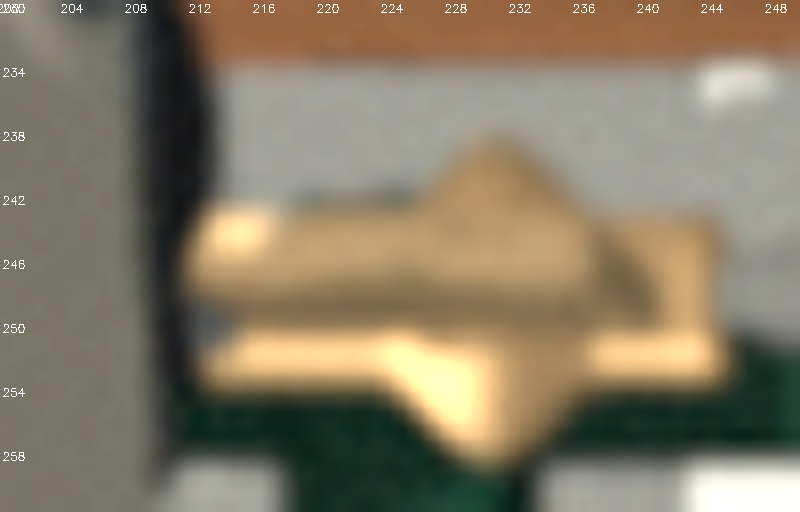

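Side: template corners are at (238.9,267.1) and (280.3,242.3), which puts it 0–3 mm above nominal, so the relative height is 18–21 mm. I'll lower it 1 mm to centre it in the window, then verify it stays still.

```bash
python3 -m jog '[[0,0,0.5,0],[0,0,0.4,0],[0,0,0,0],[0,0,0,0]]' >/dev/null; python3 g.py; python3 -m jog '[[0,0,0,0],[0,0,0,0],[0,0,0,0],[0,0,0,0],[0,0,0,0]]'
python3 - <<'E'
from h import *
for i in range(10): a,_,_=cam("top");
b,_,_=cam("side")
cv2.imwrite("pics/t9.png",a);cv2.imwrite("pics/s9.png",b)
st=state();print(st["t"],st["ee_pos"],st["contact_force"],st["joint_velocities"].round(4))
E
```

```text
pos [549.5 119.7 220.5] z [-1.730e-02 -4.000e-04 -9.999e-01] yaw 89.26 goal shift [-0.6  3.4 -1.5] q [0.21  0.276 1.768 0.004 1.114 0.221] w 9.4
t: 20.8
ee_pos: [549.5, 119.6, 220.5]
tool_rot: [-2.227, -2.199, 0.02]
contact_force: [0.4, 0.3, -0.3]
gripper_width: 9.4
21.35 [549.53202433 119.64090149 220.47520916] [-1.39614331 -0.20870018 -0.59658757] [-0.0004 -0.0003  0.0011 -0.0005  0.0002 -0.0008]
```

View pics/s9.png

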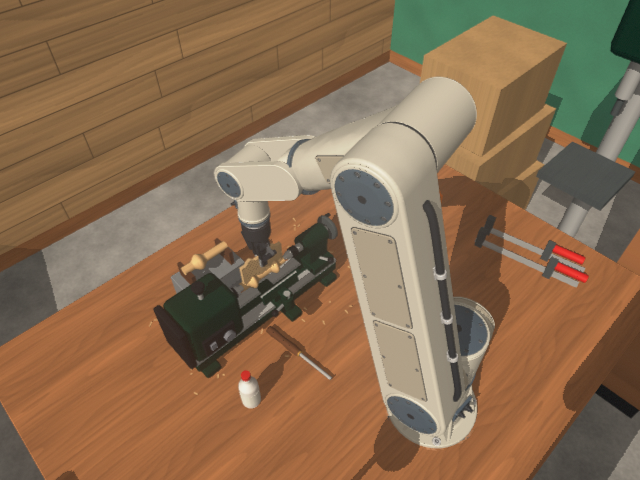

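View pics/t9.png

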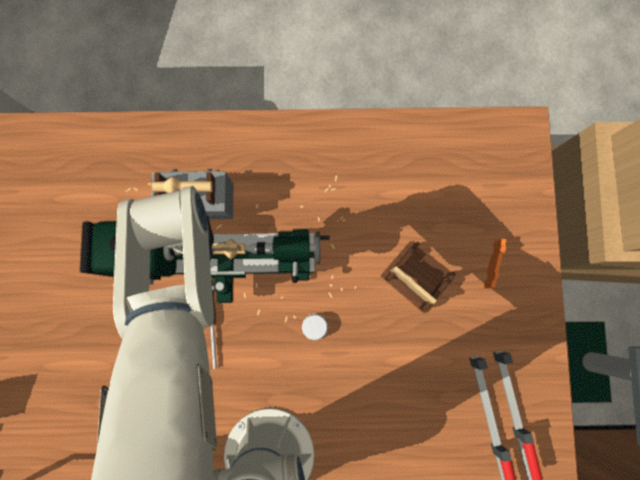

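Still, and the bystanders sit where they started: glue (249,390), gouge (300,350) and tin (314,327). The other template is in the rack at (414,285). Handing in.

```bash
python3 -c "
from cell import finish_job
print(finish_job())"
```

```text
the job is handed in; nothing more can be done
None
```

The matching template is held still above the wet spindle, and I handed the job in after about 21 s on the robot's clock. No verdict was reported.

- **Which template:** The mounted spindle has two swells, so I took template_b from the far slot. Its two raised swells showed in the top view and were confirmed in the side view once it was lifted. I left template_a in the rack and the orange look-alike alone.
- **The carry:** I lifted the template to about 300 mm at its lower edge, carried it clear over the tool rest and lathe, and lowered it in small steps.

**Last checks:**

| Check | Result |
|---|---|
| Arm | at rest, contact force about 1.5 N or less, which is the noise level |
| Grip | fingers at 9.4 mm on the 10 mm template |
| Along the spindle (y) | within about 2 mm |
| Across the spindle (x) | within about 1 mm in the top view |
| In line with the spindle | within about 1 degree |
| Tilt | about 1 degree |
| Gap | about 4 to 7.5 mm above nested contact |
| Bystanders and template_a | looked unmoved in the last pictures |

**What disagreed or could not be checked:**
- The side view put the template 1 to 3 mm higher than the tool pose predicted. I set the height between the two, so the gap rests on that compromise.
- The robot's own reading was about 2 mm lower in x than the top camera's. I trusted the camera, because it sees template and spindle together.
- Neither camera could see the light under the template directly.
- Fast moves early on tilted the tool by about 2 degrees above the rack. I corrected this with slower moves before gripping.

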